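# Clip a plaster study on the table easel

### The arm

A 6-joint arm with a two-finger parallel gripper is mounted at the origin on the work surface. World frame = base frame: x ahead of the robot, y to its left, z up, the work surface at z = 0. Lengths are in m, angles in rad, forces in N, time in s.
With the tool pointing down it reaches from about 0.375 to 0.975 m from the base axis. Payload 3.8 kg.
Tool frame: the origin (TCP) lies on the centre line of the jaws, within the pads' length; the fingertips stand 17 mm ahead of it and the grasp point (between the pads) lies 2 mm behind it; z points along the fingers, y is the direction in which the jaws open and shut (so a half turn about z gives the same grasp; the last joint's range is limited). The gripper opens to 88 mm and grips with 3 to 60 N. Pads are 18 mm wide; open, the fingers measure 123 mm over their backs; the gripper's body (75 mm by 187 mm) begins 45 mm behind the grasp point.
Start: joints at [-1.207, 0.264, 1.604, -0, 1.274, -0.037], TCP at [0.263, -0.622, 0.225] pointing down, gripper open.
Joint ranges: [-2.63, 2.63], [-0.94, 2.18], [0.31, 2.57], [-1.31, 4.45], [0, 2.66], [-2.55, 2.55]. Speed limits (rad/s): [2.57, 2.57, 3.14, 3.14, 3.14, 3.14].

### API

Orientations are given as a unit quaternion [x, y, z, w].
In Python, from rig import monitor, eyes, order gives the robot as it stands.
- The arm moves only by the tool drive_tool, never from a script. Its argument "steps" is a list of rows, each a list of 3 entries, a list of its own where there are three numbers: the shift along the tool's x, y, z in mm, then the turn, a rotation vector about the tool's x, y, z in rad, then the gripper command: -1 is fully open, 1 is shut, values between are in proportion. In form: [[[tx, ty, tz], [wx, wy, wz], grip], ...]. A call has 1 to 10 rows; each row shifts and turns the commanded pose from where the row before left it, along the tool's axes as they then stand; what a row does not reach is not made up. A row lasts 1/8 s, in which the tool goes at most 62.5 mm and 10.7 degrees, less where a joint would pass 70% of its speed; a pose out of reach is approached as far as the arm can. A call with a gripper value outside its range is refused whole. The fingers move at their own pace and stop on an object; "newtons" is the grip in N (left out, the last holds). Time passes only in rows, so rows that do not move let the fingers close. It gives the time, the measured TCP pose, the force and the opening at its end, in the units of the state.
- monitor.state(): the state, without advancing time (a new reading comes with each control period).
- eyes.grab_frame(name): name is "scene" or "top" or "wrist"; returns a dict with "color" (420x560x3 uint8, blue, green, red), "K" (3x3 intrinsics, pixels), "pose" (4x4, takes a point from camera to world coordinates); the wrist camera has in their place "mount" (4x4, takes a point from camera to tool coordinates, whose origin is the TCP and whose axes are the flange's). Camera axes: x right, y down, z forward; pixel columns grow to the right and rows downward; lengths in m; the calibration is good to about 2 mm. A picture is of the moment at which its call begins: read the wrist's pose just before it. There is no depth.
- order.hand_in(): hands the job in, once; it reports no verdict.
The state is a dict: "time_s": time; "joint_positions": joint angles; "dq": joint speeds; "tau": joint torques, N m; "tool_pos": TCP position; "eef_rot": TCP orientation; "force": force on the tool from outside, world axes, zero at the start; "wrist_torque": the same for the moment, N m; "finger_gap": finger opening in m.
Only numpy, scipy, OpenCV 4.12 (cv2) and the standard library are available. Lean on these libraries where they do the work, as an engineer would, in place of code of your own. Each camera call takes 0.05 s, during which the arm holds its last target.

### The job

Set the plaster rosette up for drawing: slide its white backing board up the sloping table easel, centred on the pencilled line, under the sprung clip and square up against the stop strip. Press it home firmly enough to feel it meet the stop, but gently, then let go and leave it held by the clip. Do not touch the plaster, and leave the things lying about where they are.

Things in the scene. Friction and masses are not known exactly. Their poses are not given: they have to be found in the camera images.
- easel: Fixed wooden table easel: a plywood board 400 mm long and 340 mm wide whose face slopes up, away from the robot, at 10 degrees. Origin: on the face, in the middle of its lower edge; x runs up the slope along the pencilled centre line, y across to the left, z off the face. A lip 12 mm wide stands 8 mm proud along the lower edge. Friction about 0.6.
- stop: Wooden stop strip fixed across the upper part of the easel, 200 mm wide, 12 mm thick, 18 mm high. Origin: on the easel's face, in the middle of the foot of the side that faces down the slope (345 mm up from the easel's lower edge), where the backing board's upper edge is to rest; axes as the easel's.
- clip (a joint): Sprung steel clip bar, 76 mm wide, hinged behind the stop on an axis across the easel. Value: lift angle in rad, 0 when empty, about 0.04 with the board under it, growing as it opens. Its spring presses with about 3 N; a board pushed up the slope lifts it by itself. Sliding the board takes some 2 to 5 N of push, working it in under the clip up to about 12 N; only the stop is hard.
- clip_mouth (a point): Middle of the clip's front edge, 36 mm down the slope from the stop and about 18 mm off the easel's face. From here a flared lead-in slopes down to a rounded rubber nip bar, 14 mm before the stop, that hangs 10 mm over the face when the clip is empty. Clip top: 26 mm off the face, its thumb lever behind the stop to 42 mm.
- board_centre (a point): Centre, half-way up, of the loose white backing board, 165 mm long (its x), 180 mm wide (its y), 12 mm thick, with a plaster rosette glued on; about 0.4 kg in all. Axes: x up the slope when the board is square, z off its face. It starts low on the easel, off centre and turned. Bare edges all round: from the rosette's rim to the board's lower edge 26 mm, to its sides 45 mm.
- rosette: Plaster rosette, 90 mm in diameter, 25 mm high, fixed on the backing board's face (its centre 11.5 mm down the slope from the board's middle). Origin: middle of its underside. Fragile: not to be touched.
- eraser_mid (a point): Middle of a loose eraser, 42 x 22 x 13 mm, white in a blue sleeve, lying near the upper left of the easel's face. Leave it.
- sharpener_mid (a point): Middle of a loose brass pencil sharpener, 26 x 16 x 12 mm, lying near the upper right of the easel's face. Leave it.
- jar_mid (a point): Middle of an amber jar, 72 mm in diameter, 95 mm high (pencils to 185 mm), on the bench to the left. Leave it.
- bust_mid (a point): Middle of a small grey bust on a 90 mm square wooden base, 132 mm high, on the bench to the right. Leave it.
Mind the look-alikes: they are no part of the job. What is shaped like the part that bears board_centre but black, orange or yellow is not meant.

How it is judged:
On the way, in this order (a step that is already met when the one before it is completed fails the run):
1. the board has gone in under the clip (value of joint clip above 0.025 rad and x of board_centre in the frame of stop above -0.1025 m), for 0.1 s.
2. the board is pressed home against the stop (more than 2 N felt by the stop) (contact force between cast and stop above 2 N), for 0.1 s.
At the end, for the whole second after the job is handed in: The board lies on the easel with its upper edge within 2 mm of the stop, square to it within 0.03 rad, within 15 mm of the centre line, the clip closed on it, and at rest (x of board_centre in the frame of stop above -0.0845 m and y of board_centre in the frame of stop between -0.015 and 0.015 m and z of board_centre in the frame of stop below 0.009 m and angle between the x axis of board_centre and the x axis of stop, either way round below 0.03 rad and value of joint clip above 0.025 rad and linear speed of cast below 0.005 m/s); the robot touches nothing.
It fails at once if the board is pressed against the stop with over 18 N (contact force between cast and stop above 18 N).
It fails at once if the plaster is touched (contact force between rosette and anything else above 0.5 N).
It fails at once if the eraser or the sharpener is moved by over 12 mm (distance of any of eraser_mid, sharpener_mid from where it was at the start of the episode above 0.012 m).
It fails at once if the jar or the bust is moved by over 12 mm (distance of any of jar_mid, bust_mid from where it was at the start of the episode above 0.012 m).
It also fails if it takes over 64 s, if anything falls off the work surface, if the arm or the gripper's body presses on something with over 40 N, if the wrist force passes 120 N, or if a joint passes its speed limit or range.

## Working session

There is one attempt and no reset: what is moved stays moved. The work goes in short steps, Python scripts to look and compute and a tool call to move; the robot and the scene stay as the last step left them, time stands still between calls to the robot, and variables do not carry over. Pictures are saved under pics/ and viewed, and the job is handed in when it is done.

Besides the shell and the picture viewer there is one more tool, called after "Request:" as name(argument=value, ...) on one line, values as JSON. drive_tool: Moves the arm, as the interface text tells. Its arguments: {"type":"object","properties":{"steps":{"type":"array","items":{"type":"array"}},"newtons":{"type":"number"}},"required":["steps"]}

```bash
mkdir -p pics; ls
python3 - <<'E'
from rig import monitor, eyes, order
import cv2,json
s=monitor.state();print(s)
for n in("scene","top"):
    f=eyes.grab_frame(n);cv2.imwrite(f"pics/{n}0.png",f["color"]);print(n,f["K"],f["pose"])
E
```

```text
pics
{'time_s': 0.0, 'joint_positions': array([-1.20690376e+00,  2.64731771e-01,  1.60535297e+00,  6.08616569e-06,
        1.27368044e+00, -3.68807361e-02]), 'dq': array([-0.00093502, -0.00077159,  0.00022211, -0.00087001, -0.00031561,
       -0.00125179]), 'tau': array([ 6.54124651e-04, -5.02107954e+01, -3.56879282e+01,  7.29790237e-02,
        2.94883491e-02, -2.06745058e-04]), 'tool_pos': array([ 0.26309132, -0.6208277 ,  0.22341379]), 'eef_rot': array([ 9.79989289e-01,  1.99047266e-01, -1.73950839e-04, -1.07225298e-03]), 'force': array([-0.21048594,  0.10745919,  0.08641489]), 'wrist_torque': array([ 0.01587589, -0.01495369,  0.0355916 ]), 'finger_gap': 0.08814745705353576}
scene [[379.65413657   0.         274.45492096]
 [  0.         379.65413657 206.96783877]
 [  0.           0.           1.        ]] [[-0.00161987  0.60158646 -0.79880605  1.28124499]
 [ 0.99996841 -0.00524204 -0.00597561  0.01854101]
 [-0.00778221 -0.79879049 -0.60155896  0.69819341]
 [ 0.          0.          0.          1.        ]]
top [[500.66277093   0.         284.92456979]
 [  0.         500.66277093 215.92434879]
 [  0.           0.           1.        ]] [[ 2.23401965e-02 -9.96144436e-01  8.48361899e-02  3.95311179e-01]
 [-9.99667837e-01 -2.33484970e-02 -1.09116109e-02 -9.93743847e-05]
 [ 1.28503380e-02 -8.45642429e-02 -9.96335163e-01  1.44463005e+00]
 [ 0.00000000e+00  0.00000000e+00  0.00000000e+00  1.00000000e+00]]
```

View pics/scene0.png

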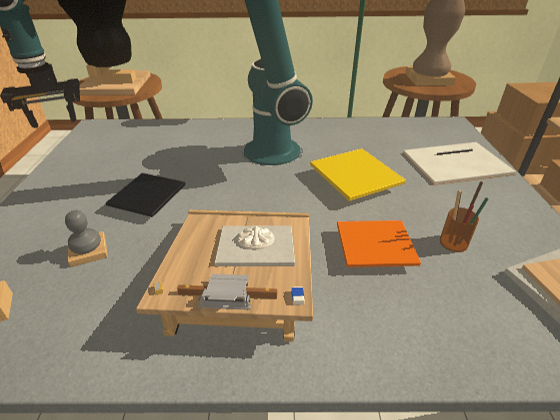

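View pics/top0.png

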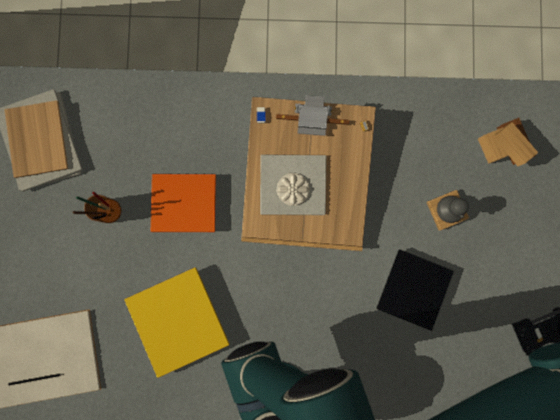

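The scene shows the white board with the rosette on the easel (top view about 293,185). The look-alikes lie off the easel: orange (183,203), yellow (176,322) and black (415,290). Only the white one carries the rosette, so I'll confirm it in an enlarged crop.

Run:
```python
import cv2
i=cv2.imread("pics/top0.png")
cv2.imwrite("pics/topc.png",cv2.resize(i[90:255,235:395],None,fx=3.6,fy=3.6,interpolation=cv2.INTER_CUBIC))
i=cv2.imread("pics/scene0.png")
cv2.imwrite("pics/scenec.png",cv2.resize(i[200:345,130:330],None,fx=4,fy=4,interpolation=cv2.INTER_CUBIC))
```

```text
(no output)
```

View pics/topc.png

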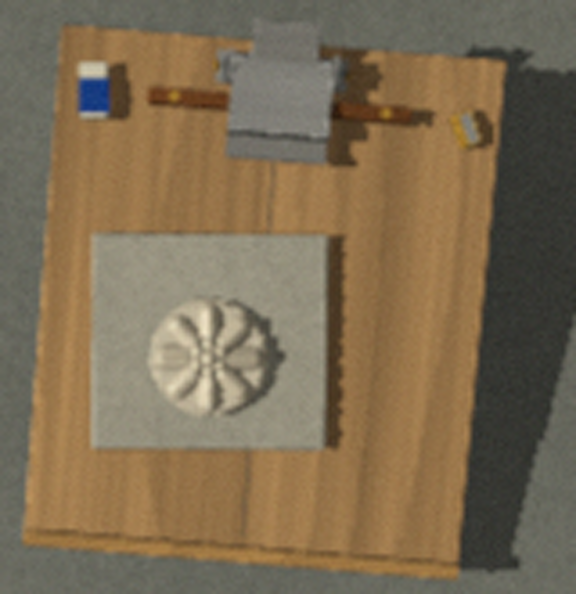

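View pics/scenec.png

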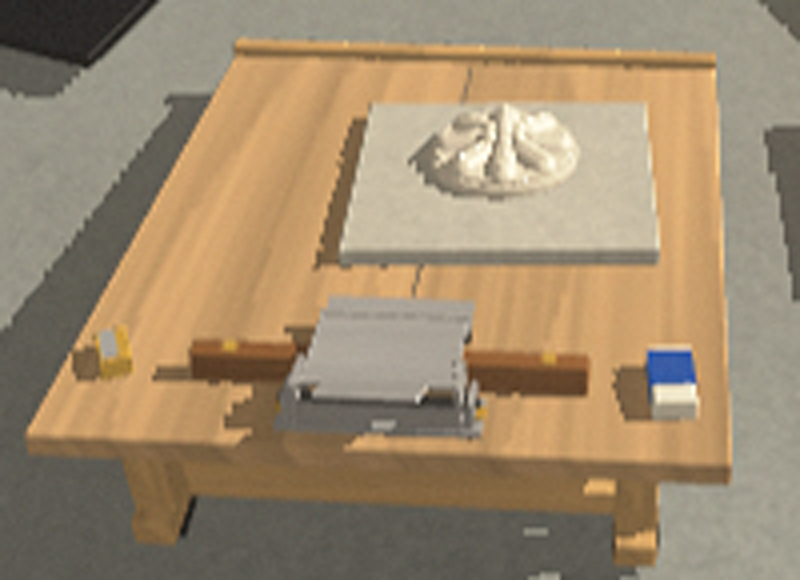

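```bash
cat > geo.py <<'E'
import numpy as np
from scipy.spatial.transform import Rotation as R
from scipy.optimize import least_squares
KT=np.array([[500.66277093,0,284.92456979],[0,500.66277093,215.92434879],[0,0,1]])
PT=np.array([[2.23401965e-02,-9.96144436e-01,8.48361899e-02,3.95311179e-01],[-9.99667837e-01,-2.33484970e-02,-1.09116109e-02,-9.93743847e-05],[1.28503380e-02,-8.45642429e-02,-9.96335163e-01,1.44463005],[0,0,0,1]])
KS=np.array([[379.65413657,0,274.45492096],[0,379.65413657,206.96783877],[0,0,1]])
PS=np.array([[-0.00161987,0.60158646,-0.79880605,1.28124499],[0.99996841,-0.00524204,-0.00597561,0.01854101],[-0.00778221,-0.79879049,-0.60155896,0.69819341],[0,0,0,1]])
def proj(K,P,X):
    c=(np.asarray(X)-P[:3,3])@P[:3,:3]; p=c@K.T; return p[:,:2]/p[:,2:]
def T(q): # x,y,z,yaw -> easel
    return R.from_euler('zy',[q[3],-np.radians(10)]).as_matrix(),np.array(q[:3])
E
cat > fit.py <<'E'
from geo import *
t=lambda l:np.array(l)/3.6+[235,90]-0.36
s=lambda l:np.array(l)/4+[130,200]-0.375
E3=[[.4,.17,0],[.4,-.17,0],[0,-.17,.008],[0,.17,.008]]
tp=t([[62,25],[505,62],[458,578],[22,545]]); sp=s([[730,468],[28,437],[235,42],[716,55]])
ST=[[.345,.1,.018],[.345,-.1,.018]]; tst=t([[150,104],[410,123]])
def res(q):
    Rm,o=T(q); X=np.array(E3)@Rm.T+o; Y=np.array(ST)@Rm.T+o
    return np.r_[(proj(KT,PT,X)-tp).ravel(),(proj(KS,PS,X)-sp).ravel(),(proj(KT,PT,Y)-tst).ravel()]
r=least_squares(res,[.3,-.05,.03,-.08],loss='soft_l1');q=r.x;print(q,np.degrees(q[3]));print(res(q).round(1).reshape(-1,2).tolist())
np.save('easel.npy',q)
Rm,o=T(q)
B=[[.0825,.09],[.0825,-.09],[-.0825,-.09],[-.0825,.09]]
tb=t([[92,233],[327,235],[325,447],[92,448]]); sb=s([[658,250],[341,252],[372,102],[648,102]])
def resb(p):
    c,n=np.cos(p[2]),np.sin(p[2])
    X=np.array([[p[0]+c*a-n*b,p[1]+n*a+c*b,.012] for a,b in B])@Rm.T+o
    return np.r_[(proj(KT,PT,X)-tb).ravel(),(proj(KS,PS,X)-sb).ravel()]
r=least_squares(resb,[.2,.03,.05],loss='soft_l1');print('board in easel',r.x);print(resb(r.x).round(1).reshape(-1,2).tolist())
np.save('board.npy',r.x)
E
python3 fit.py
```

```text
[ 0.43267471 -0.06297392  0.03411964 -0.05704666] -3.268533123378652
[[-0.3, -0.1], [0.0, -0.0], [-0.2, 0.6], [-0.1, 0.2], [0.0, -0.3], [-1.6, 0.9], [0.4, 0.3], [-0.4, -0.4], [-0.9, -0.4], [0.1, 0.5]]
board in easel [0.16848379 0.03920984 0.07058813]
[[-0.4, 0.0], [-0.1, 0.2], [-0.6, 1.1], [-0.7, 0.2], [0.4, 0.1], [-1.0, 0.6], [-0.5, 1.1], [-0.7, 0.3]]
```

The enlarged crop confirms the target: the white board with the rosette, the only one on the easel. It sits about 39 mm left of the line, turned about 4°, with its upper edge about 94 mm short of the stop. I'll push it across from the left edge with both open fingertips, then push it up from the lower edge.

```bash
cat > plan.py <<'E'
from geo import *
from rig import monitor
q=np.load('easel.npy');Rm,o=T(q)
def tgt(mode,yaw=0):
    M=np.array([[0,1,0],[1,0,0],[0,0,-1.]]).T if mode=='A' else np.array([[1,0,0],[0,-1,0],[0,0,-1.]]).T
    return Rm@R.from_euler('z',yaw).as_matrix()@M
def now(s=None):
    s=s or monitor.state(); Rc=R.from_quat(s['eef_rot']).as_matrix()
    return s,Rc,(s['tool_pos']-o)@Rm
def rep(mode,p,yaw=0):
    """p = desired TCP in easel frame. shift needed in current axes, then in target axes; rotvec in tool"""
    s,Rc,e=now(); Rt=tgt(mode,yaw); w=o+Rm@np.array(p)
    print('t',s['time_s'],'TCP easel mm',(e*1e3).round(1),'F easel',(s['force']@Rm).round(1),'gap',round(s['finger_gap'],4),'q6',s['joint_positions'][5].round(2))
    print('shift cur axes',(1e3*(w-s['tool_pos'])@Rc).round(1),'shift tgt axes',(1e3*(w-s['tool_pos'])@Rt).round(1),'rot',R.from_matrix(Rc.T@Rt).as_rotvec().round(4), 'world tgt',w.round(3))
E
python3 -c "
from plan import *
rep('A',[.16,.165,.16])"
```

```text
t 0.1 TCP easel mm [-102.1 -564.6  216. ] F easel [-0.2 -0.5  0.6] gap 0.0877 q6 -0.04
shift cur axes [ 562.3 -536.6    3.6] shift tgt axes [729.6 262.1  56. ] rot [-0.1521  0.1047 -1.1101] world tgt [0.571 0.093 0.221]
```

Request:
drive_tool(steps=[[[30,-30,0],[0,0,0],-1],[[53,-50,0],[0,0,0],-1],[[53,-50,0],[0,0,0],-1],[[53,-50,0],[0,0,0],-1],[[53,-50,0],[0,0,0],-1],[[53,-50,0],[0,0,0],-1],[[53,-50,0],[0,0,0],-1],[[53,-50,0],[0,0,0],-1],[[53,-50,0],[0,0,0],-1],[[53,-50,0],[0,0,0],-1]])

```text
time_s: 1.35
tool_pos: [0.5056, -0.0651, 0.2246]
eef_rot: [0.98, 0.199, 0.0, 0.0]
force: [0.1, -0.1, -0.1]
finger_gap: 0.088
```

Request:
drive_tool(steps=[[[30,-30,0],[0,0,0],-1],[[25,-27,0],[0,0,0],-1],[[0,0,0],[-0.019,0.013,-0.139],-1],[[0,0,0],[-0.019,0.013,-0.139],-1],[[0,0,0],[-0.019,0.013,-0.139],-1],[[0,0,0],[-0.019,0.013,-0.139],-1],[[0,0,0],[-0.019,0.013,-0.139],-1],[[0,0,0],[-0.019,0.013,-0.139],-1],[[0,0,0],[-0.019,0.013,-0.139],-1],[[0,0,0],[-0.019,0.013,-0.139],-1]])

```text
time_s: 2.6
tool_pos: [0.5333, 0.0069, 0.2241]
eef_rot: [0.722, 0.687, 0.062, 0.061]
force: [-0.2, 0.5, -0.6]
finger_gap: 0.0881
```

Run:
```python
from plan import *
from rig import eyes
import cv2
rep('A',[.165,.158,.06])
cv2.imwrite('pics/top1.png',eyes.grab_frame('top')['color'])
f=eyes.grab_frame('wrist');cv2.imwrite('pics/w1.png',f['color']);print(f['mount'],f['K'])
```

```text
t 2.6 TCP easel mm [127.9  77.3 169.6] F easel [-0.4  0.5 -0.5] gap 0.0881 q6 0.01
shift cur axes [ 80.6  37.7 109.5] shift tgt axes [ 80.7  37.1 109.6] rot [-0.0001  0.0018  0.007 ] world tgt [0.593 0.085 0.123]
[[ 7.11071973e-04 -9.52372063e-01 -3.04937614e-01  7.90728368e-02]
 [ 9.99999563e-01  4.92361756e-04  7.94129914e-04  2.00161610e-04]
 [-6.06167525e-04 -3.04938046e-01  9.52371997e-01 -1.60265056e-01]
 [ 0.00000000e+00  0.00000000e+00  0.00000000e+00  1.00000000e+00]] [[319.83234784   0.         283.79345018]
 [  0.         319.83234784 211.04133004]
 [  0.           0.           1.        ]]
```

Request:
drive_tool(steps=[[[27,12,0],[0,0,0.007],-1],[[27,12,0],[0,0,0],-1],[[27,13,0],[0,0,0],-1],[[0,0,50],[0,0,0],-1],[[0,0,50],[0,0,0],-1],[[0,0,9],[0,0,0],-1],[[0,0,0],[0,0,0],-1]])

```text
time_s: 3.58
tool_pos: [0.5938, 0.0852, 0.1243]
eef_rot: [0.726, 0.682, 0.062, 0.06]
force: [0.2, -0.3, 0.5]
finger_gap: 0.0883
```

```bash
cat > snap.py <<'E'
import sys,cv2,numpy as np
from plan import *
from rig import eyes
n=sys.argv[1]
s=monitor.state();f=eyes.grab_frame('wrist');np.savez('pics/'+n,K=f['K'],m=f['mount'],p=s['tool_pos'],r=s['eef_rot'])
cv2.imwrite(f'pics/w{n}.png',f['color'])
g=eyes.grab_frame('scene')['color'];cv2.imwrite(f'pics/s{n}.png',cv2.resize(g[170:345,110:350],None,fx=3.3,fy=3.3,interpolation=cv2.INTER_CUBIC))
g=eyes.grab_frame('top')['color'];cv2.imwrite(f'pics/t{n}.png',cv2.resize(g[90:255,235:395],None,fx=3.6,fy=3.6,interpolation=cv2.INTER_CUBIC))
E
python3 snap.py 2; python3 -c "
from plan import *
rep('A',[.165,.158,.021])"
```

```text
t 3.725 TCP easel mm [167.9 158.1  63.4] F easel [-0.  -0.8  0.4] gap 0.0882 q6 0.19
shift cur axes [-0.1 -3.1 42.4] shift tgt axes [-0.1 -2.9 42.4] rot [ 0.0045  0.0015 -0.0056] world tgt [0.6   0.085 0.085]
```

View pics/w2.png

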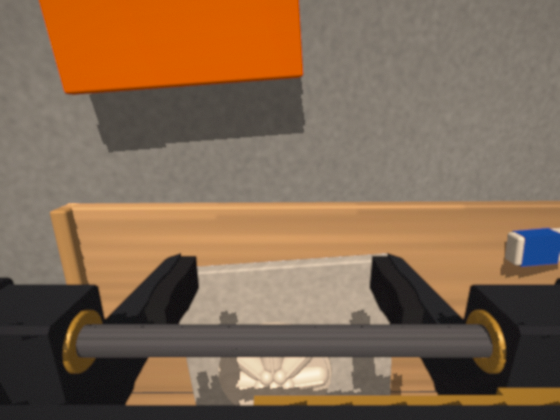

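View pics/s2.png

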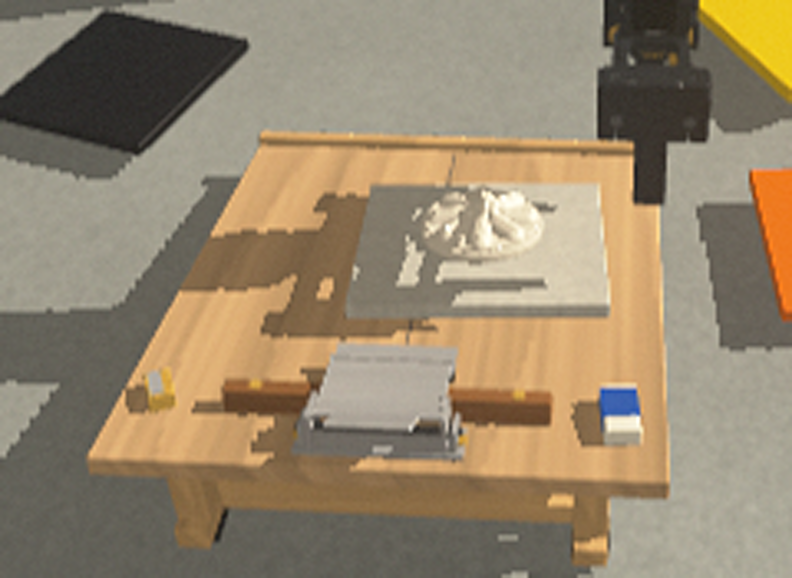

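The wrist view shows the fingertips near (183,258) and (388,258), and the board's left top edge running from (200,270) to (375,256). The scene crop shows the finger standing clear to the left of the board. I'll check the edge position by back-projection.

```bash
cat > bp.py <<'E'
from plan import *
def bp(n,px,z):
    d=np.load(f'pics/{n}.npz');Rc=R.from_quat(d['r']).as_matrix();m=d['m']
    C=d['p']+Rc@m[:3,3];D=Rc@m[:3,:3]
    c=(C-o)@Rm
    for u in px:
        v=Rm.T@D@np.linalg.inv(d['K'])@np.array([*u,1.]);print(u,(1e3*(c+v*(z-c[2])/v[2])).round(1))
E
python3 -c "
from bp import *
bp(2,[(200,269),(375,256),(196,273),(378,261)],.012)
bp(2,[(53,208),(100,203),(500,201)],0.0)
b=np.load('board.npy');c,s=np.cos(b[2]),np.sin(b[2])
for a in(.0825,-.0825): print(b[0]+c*a-s*.09,b[1]+s*a+c*.09)
"
```

```text
(200, 269) [104.6 125.8  12. ]
(375, 256) [231.4 135.5  12. ]
(196, 273) [101.4 122.5  12. ]
(378, 261) [233.9 131.5  12. ]
(53, 208) [ -1.1 169.2   0. ]
(100, 203) [ 33.6 172.7   0. ]
(500, 201) [321.4 172.7   0. ]
0.24443068627584966 0.13480439580943407
0.07984158702782478 0.1231670245975224
```

Request:
drive_tool(steps=[[[0,-1,20],[0,0,0],-1],[[0,-1,14],[0,0,0],-1],[[0,0,6],[0,0,0],-1],[[0,0,0],[0,0,0],-1]])

```text
time_s: 4.22
tool_pos: [0.5988, 0.0852, 0.0846]
eef_rot: [0.726, 0.682, 0.063, 0.06]
force: [0.9, 0.2, 0.8]
finger_gap: 0.0881
```

```bash
python3 snap.py 3; python3 -c "
from plan import *
rep('A',[.165,.10,.021])"
```

```text
t 4.375 TCP easel mm [164.3 157.9  21.6] F easel [ 1.  -0.6  0.4] gap 0.0878 q6 0.19
shift cur axes [-57.9   0.9   0.7] shift tgt axes [-57.9   0.7   0.6] rot [ 0.0014  0.002  -0.0048] world tgt [0.597 0.027 0.084]
```

View pics/s3.png

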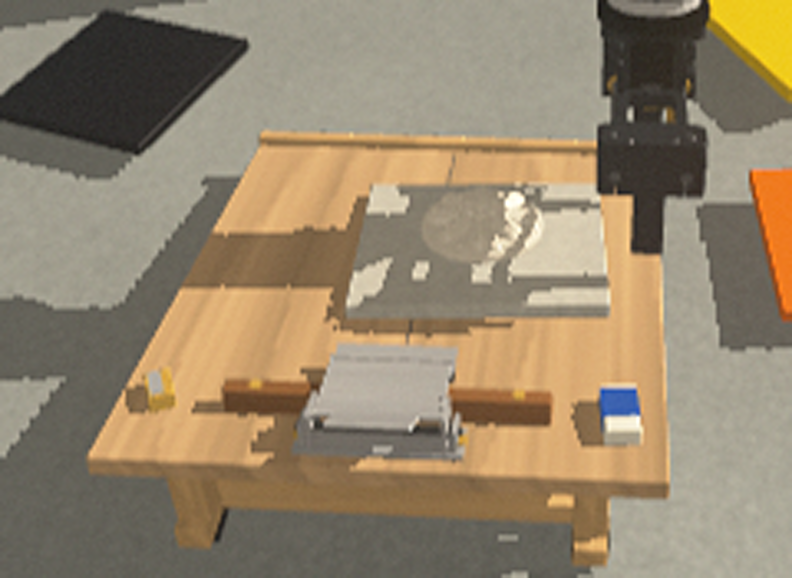

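The fingers are down beside the left edge with the tips about 4 mm off the face and a gap to the board. Now the sideways push.

Request:
drive_tool(steps=[[[-7,0,0],[0,0,0],-1],[[-5,0,0],[0,0,0],-1],[[-5,0,0],[0,0,0],-1],[[-5,0,0],[0,0,0],-1],[[-5,0,0],[0,0,0],-1],[[-5,0,0],[0,0,0],-1],[[-5,0,0],[0,0,0],-1],[[-5,0,0],[0,0,0],-1]])

```text
time_s: 5.38
tool_pos: [0.5963, 0.043, 0.0843]
eef_rot: [0.726, 0.682, 0.063, 0.061]
force: [0.2, -0.4, -0.6]
finger_gap: 0.088
```

```bash
python3 snap.py 4; python3 -c "
from plan import *
rep('A',[.165,.10,.021])"
```

```text
t 5.525 TCP easel mm [163.6 115.6  21.1] F easel [ 0.1  1.2 -0.4] gap 0.088 q6 0.11
shift cur axes [-15.6   1.5   0.1] shift tgt axes [-15.6   1.4   0.1] rot [ 0.0004  0.0022 -0.0053] world tgt [0.597 0.027 0.084]
```

View pics/s4.png

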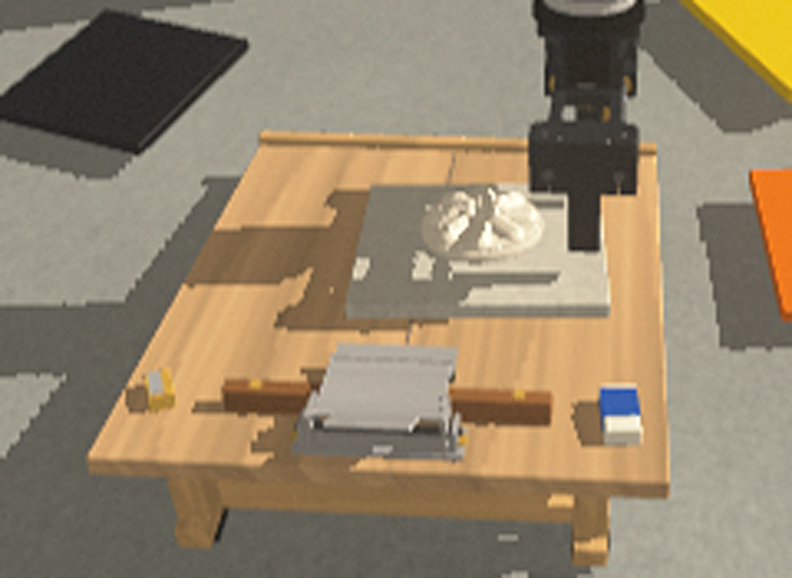

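View pics/w4.png

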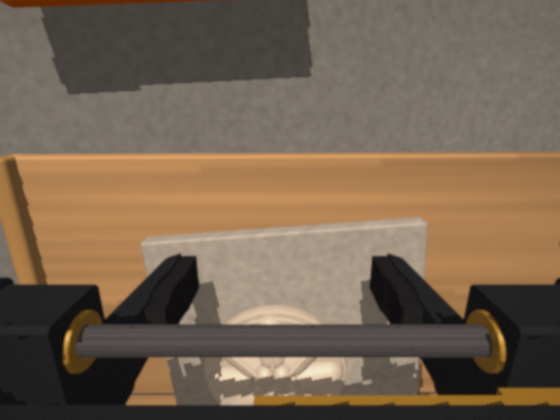

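The fingers passed over the board without touching it: in the scene crop the fingertip is at (583,248), above the board, and the board has not moved. My height estimate must be too high. I'll check it against the known 165 mm edge length in the wrist view.

```bash
python3 - <<'E'
from bp import *
for z in (.012,.006,.002,-.004): 
    print(z);bp(4,[(145,240),(425,222)],z)
d=np.load('pics/4.npz');m=d['m'];Mi=np.linalg.inv(m)
for x in(.009,-.009):
  for y in (.044,.0615):
    for z in (.017,.0):
      c=Mi@np.array([x,y,z,1]);p=d['K']@c[:3];print(x,y,z,(p[:2]/p[2]).round(0))
Rc=R.from_quat(d['r']).as_matrix()
X=np.array([d['p']+Rc@np.array([x,.053,zz]) for x in(-.009,.009) for zz in(.017,.010,.0)])
print((proj(KS,PS,X)-[110,170])*3.3)
E
python3 - <<'E'
import cv2
g=cv2.imread('pics/w4.png');cv2.imwrite('pics/w4c.png',cv2.resize(g[205:320,120:440],None,fx=2.5,fy=2.5,interpolation=cv2.INTER_CUBIC))
g=cv2.imread('pics/s4.png');cv2.imwrite('pics/s4c.png',cv2.resize(g[120:330,420:680],None,fx=2.5,fy=2.5,interpolation=cv2.INTER_CUBIC))
E
```

```text
0.012
(145, 240) [ 84.5 123.3  12. ]
(425, 222) [243.4 133.5  12. ]
0.006
(145, 240) [ 81.7 120.8   6. ]
(425, 222) [246.2 131.4   6. ]
0.002
(145, 240) [ 79.8 119.1   2. ]
(425, 222) [248.1 129.9   2. ]
-0.004
(145, 240) [ 77.  116.5  -4. ]
(425, 222) [250.9 127.7  -4. ]
0.009 0.044 0.017 [357. 232.]
0.009 0.044 0.0 [364. 244.]
0.009 0.0615 0.017 [387. 232.]
0.009 0.0615 0.0 [396. 244.]
-0.009 0.044 0.017 [355. 260.]
-0.009 0.044 0.0 [362. 273.]
-0.009 0.0615 0.017 [384. 260.]
-0.009 0.0615 0.0 [393. 273.]
[[568.460027   289.18847796]
 [568.50128262 280.85459548]
 [568.5607417  268.84350684]
 [594.17269615 290.03070539]
 [594.30748992 281.68956996]
 [594.50176162 269.66789668]]
```

View pics/w4c.png

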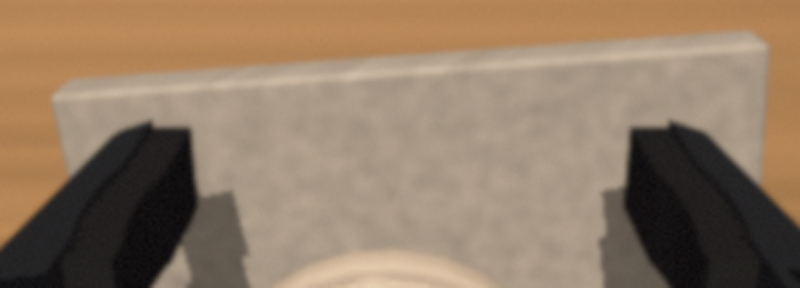

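View pics/s4c.png

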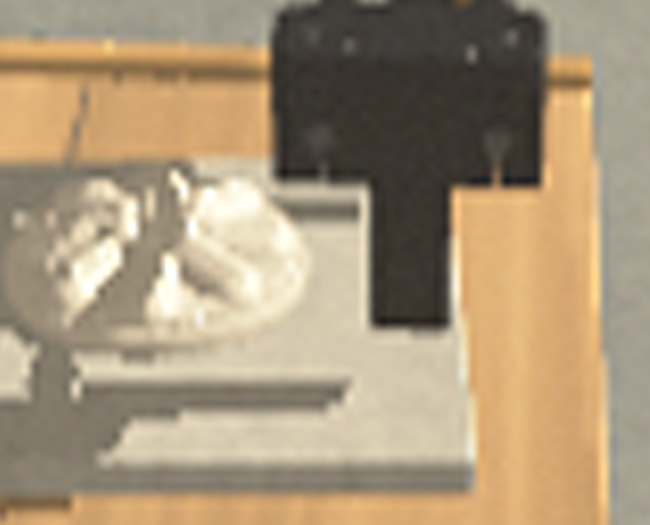

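The scene and wrist views agree that the open fingertips sit about 30 mm further back than I took them to be, so the fingers seem to retract when open. I'll back off and see how the tip depth changes with opening.

Request:
drive_tool(steps=[[[15,0,-10],[0,0,0],-1],[[15,0,-10],[0,0,0],-1],[[13,0,-10],[0,0,0],0],[[0,0,0],[0,0,0],0],[[0,0,0],[0,0,0],0],[[0,0,0],[0,0,0],0],[[0,0,0],[0,0,0],0],[[0,0,0],[0,0,0],0]])

```text
time_s: 6.52
tool_pos: [0.5936, 0.0859, 0.1139]
eef_rot: [0.726, 0.682, 0.063, 0.06]
force: [0.1, 0.5, -0.1]
finger_gap: 0.0443
```

```bash
python3 snap.py 5; python3 -c "
from plan import *
rep('A',[.165,.158,.051])"
```

```text
t 6.675 TCP easel mm [163.7 158.7  50.8] F easel [-0.   0.1 -0.2] gap 0.0438 q6 0.2
shift cur axes [-0.7  1.3 -0.2] shift tgt axes [-0.7  1.3 -0.2] rot [ 0.0002  0.0022 -0.005 ] world tgt [0.595 0.085 0.115]
```

Request:
drive_tool(steps=[[[0,0,0],[0,0,0],1],[[0,0,0],[0,0,0],1],[[0,0,0],[0,0,0],1],[[0,0,0],[0,0,0],1],[[0,0,0],[0,0,0],1]])

```text
time_s: 7.3
tool_pos: [0.5937, 0.0863, 0.1143]
eef_rot: [0.726, 0.682, 0.063, 0.061]
force: [-0.4, -0.4, -0.4]
finger_gap: 0.0003
```

```bash
python3 snap.py 6
python3 - <<'E'
from plan import *
rep('A',[.165,.158,.051])
import cv2
a=[cv2.imread(f'pics/w{n}.png')[200:420] for n in (5,6)]
cv2.imwrite('pics/w56.png',np.vstack(a))
a=[cv2.imread(f'pics/s{n}.png')[60:340,450:792] for n in (5,6)]
cv2.imwrite('pics/s56.png',np.hstack(a))
for n in(5,6):
    d=np.load(f'pics/{n}.npz');Rc=R.from_quat(d['r']).as_matrix()
    X=np.array([d['p']+Rc@np.array([0,y,zz]) for y in(0,.03) for zz in(.017,-.017)])
    print((proj(KS,PS,X)-[110,170])*3.3-[450-342*(n-5),60])
E
```

```text
t 7.45 TCP easel mm [163.7 158.9  51. ] F easel [ 0.6 -0.1 -0.5] gap 0.0004 q6 0.2
shift cur axes [-0.9  1.3 -0. ] shift tgt axes [-0.9  1.3 -0. ] rot [ 0.0003  0.0021 -0.0048] world tgt [0.595 0.085 0.115]
[[193.62139274 155.52583411]
 [195.12703266 114.62565434]
 [193.89278336 177.68723986]
 [195.4496279  135.92254834]]
[[536.19172421 155.32519255]
 [537.69623523 114.39292973]
 [536.50212374 177.46903233]
 [538.05852776 135.66978314]]
```

View pics/w56.png

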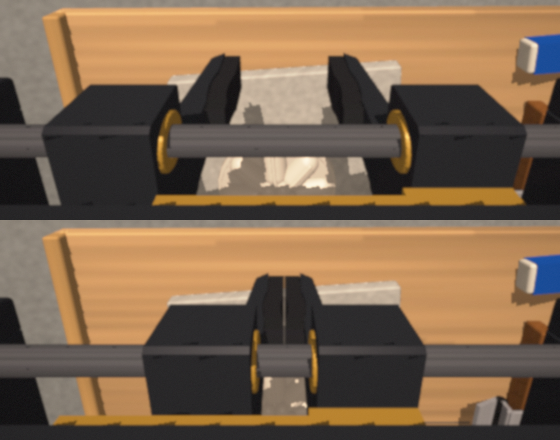

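View pics/s56.png

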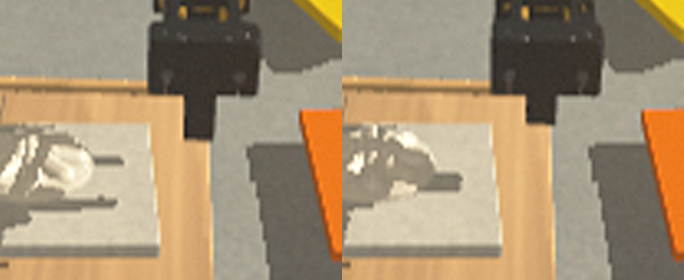

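Tip depth doesn't change with opening, since these are sliding jaws. I'll find it by touch on the bare wood, going down gently with the jaws shut.

Request:
drive_tool(steps=[[[0,0,10],[0,0,0],1],[[0,0,10],[0,0,0],1],[[0,0,8],[0,0,0],1],[[0,0,3],[0,0,0],1],[[0,0,3],[0,0,0],1],[[0,0,2],[0,0,0],1],[[0,0,0],[0,0,0],1]])

```text
time_s: 8.32
tool_pos: [0.6001, 0.0863, 0.0789]
eef_rot: [0.726, 0.682, 0.063, 0.061]
force: [-0.3, 0.3, 0.4]
finger_gap: 0.0002
```

```bash
python3 snap.py 7; python3 -c "
from plan import *
rep('A',[.165,.158,.051])"
```

```text
t 8.475 TCP easel mm [164.  158.9  15.3] F easel [-0.4  0.7  0.6] gap 0.0006 q6 0.2
shift cur axes [ -1.    1.  -35.7] shift tgt axes [ -0.9   1.  -35.7] rot [ 0.001   0.002  -0.0048] world tgt [0.595 0.085 0.115]
```

View pics/s7.png

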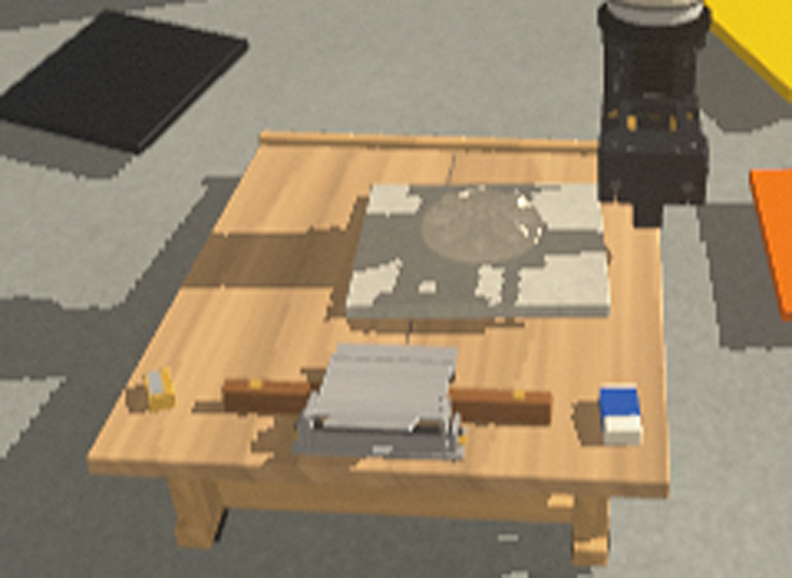

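View pics/w7.png

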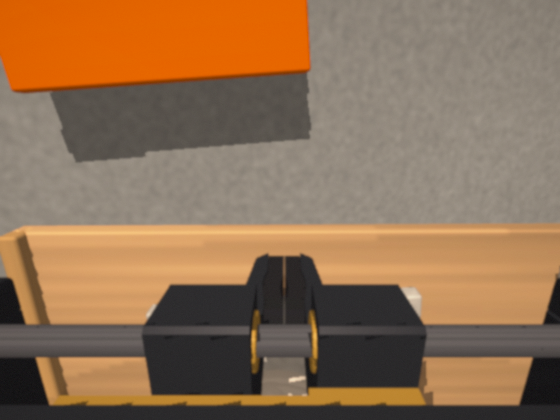

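No contact yet at TCP height 15 mm. I'll go on down in small steps.

Request:
drive_tool(steps=[[[0,0,4],[0,0,0],1],[[0,0,4],[0,0,0],1],[[0,0,3],[0,0,0],1],[[0,0,3],[0,0,0],1],[[0,0,0],[0,0,0],1]])

```text
time_s: 9.1
tool_pos: [0.6022, 0.0862, 0.0646]
eef_rot: [0.726, 0.682, 0.063, 0.06]
force: [-0.3, -0.6, 0.9]
finger_gap: 0.0005
```

```bash
python3 snap.py 8; python3 -c "
from plan import *
rep('A',[.165,.158,.051])"
```

```text
t 9.25 TCP easel mm [163.8 158.8   1. ] F easel [ 0.  -0.8 -0.5] gap 0.0004 q6 0.2
shift cur axes [ -0.9   1.2 -50. ] shift tgt axes [ -0.8   1.2 -50. ] rot [ 0.0005  0.0021 -0.0048] world tgt [0.595 0.085 0.115]
```

View pics/s8.png

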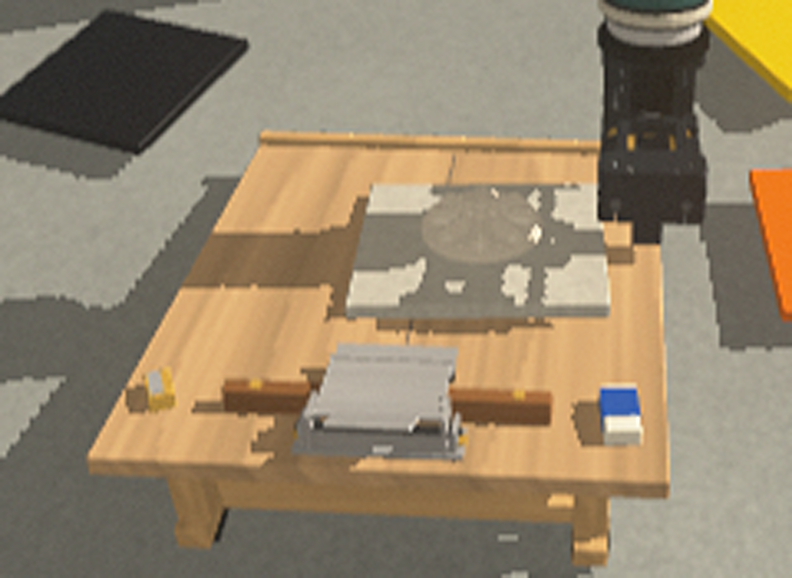

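Request:
drive_tool(steps=[[[0,0,3],[0,0,0],1],[[0,0,2],[0,0,0],1],[[0,0,2],[0,0,0],1],[[0,0,0],[0,0,0],1]])

```text
time_s: 9.75
tool_pos: [0.6034, 0.0862, 0.0578]
eef_rot: [0.726, 0.682, 0.063, 0.06]
force: [0.1, 0.7, 0.2]
finger_gap: 0.0006
```

Request:
drive_tool(steps=[[[0,0,2],[0,0,0],1],[[0,0,0],[0,0,0],1]])

```text
time_s: 10.0
tool_pos: [0.6039, 0.0862, 0.056]
eef_rot: [0.726, 0.682, 0.063, 0.06]
force: [0.8, 0.3, -0.1]
finger_gap: 0.0002
```

```bash
python3 snap.py 9; python3 -c "
from plan import *
rep('A',[.165,.158,.051])"
```

```text
t 10.15 TCP easel mm [163.8 158.8  -8. ] F easel [ 0.5  0.1 -0.2] gap 0.0007 q6 0.2
shift cur axes [ -0.9   1.2 -59. ] shift tgt axes [ -0.8   1.2 -59. ] rot [ 0.0004  0.0021 -0.0048] world tgt [0.595 0.085 0.115]
```

View pics/s9.png

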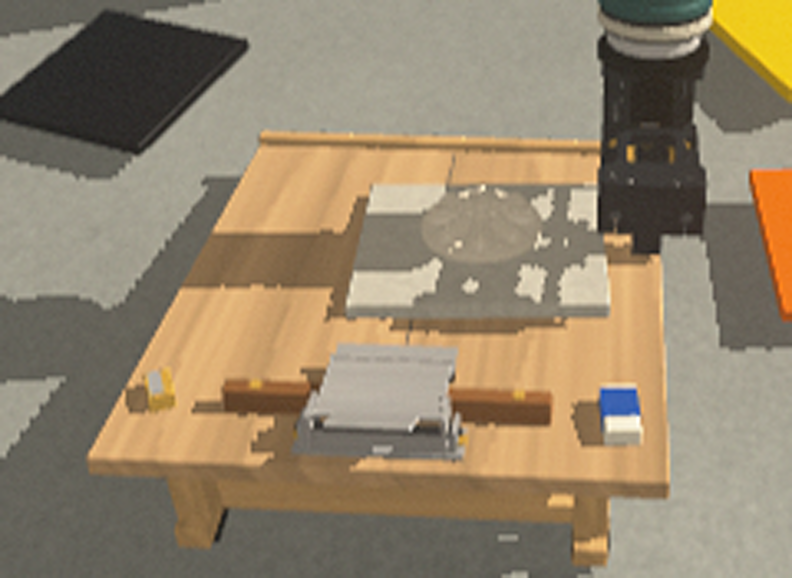

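Request:
drive_tool(steps=[[[0,0,2],[0,0,0],1],[[0,0,0],[0,0,0],1]])

```text
time_s: 10.4
tool_pos: [0.6042, 0.0862, 0.054]
eef_rot: [0.726, 0.682, 0.063, 0.06]
force: [0.9, 0.8, 0.0]
finger_gap: 0.0005
```

Request:
drive_tool(steps=[[[0,0,2],[0,0,0],1],[[0,0,0],[0,0,0],1]])

```text
time_s: 10.65
tool_pos: [0.6045, 0.0862, 0.052]
eef_rot: [0.726, 0.682, 0.063, 0.06]
force: [0.4, -0.6, 0.2]
finger_gap: 0.0003
```

Request:
drive_tool(steps=[[[0,0,1.5],[0,0,0],1],[[0,0,0],[0,0,0],1]])

```text
time_s: 10.9
tool_pos: [0.605, 0.0862, 0.0512]
eef_rot: [0.726, 0.682, 0.063, 0.061]
force: [-1.2, -0.6, 4.1]
finger_gap: 0.0003
```

```bash
python3 snap.py 10; python3 -c "
from plan import *
rep('A',[.165,.158,.051])"
```

```text
t 11.05 TCP easel mm [163.9 158.8 -13.2] F easel [-2.1 -0.8  4.5] gap 0.0005 q6 0.2
shift cur axes [ -0.9   1.1 -64.2] shift tgt axes [ -0.8   1.1 -64.2] rot [ 0.0006  0.0021 -0.0048] world tgt [0.595 0.085 0.115]
```

View pics/s10.png

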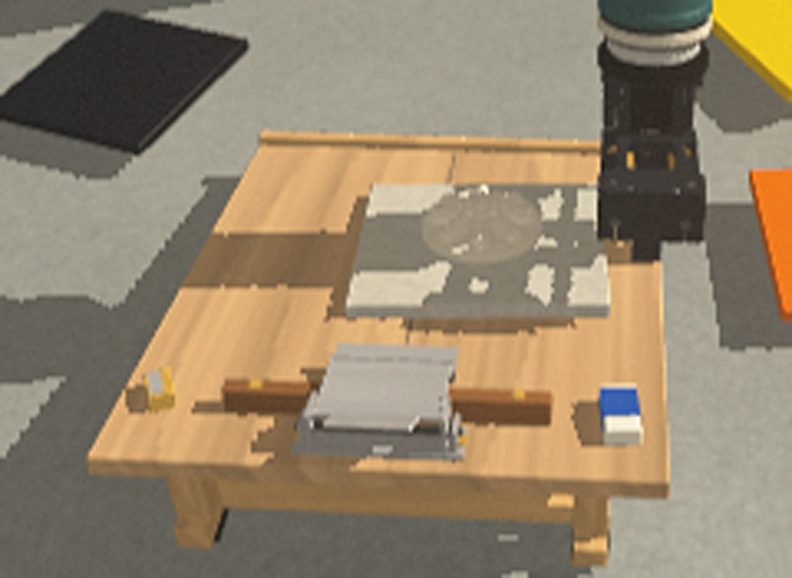

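Contact: 4.5 N along the face normal at TCP z = -13 mm, so the tips really are about 13 mm behind the reported TCP. My working height is therefore TCP z of about -9. I'll lift 4 mm, open, and push.

Request:
drive_tool(steps=[[[0,0,-5],[0,0,0],-1],[[0,0,0],[0,0,0],-1],[[0,0,0],[0,0,0],-1],[[0,0,0],[0,0,0],-1],[[0,0,0],[0,0,0],-1],[[0,0,0],[0,0,0],-1],[[-5,0,0],[0,0,0],-1],[[-5,0,0],[0,0,0],-1],[[-5,0,0],[0,0,0],-1],[[-5,0,0],[0,0,0],-1]])

```text
time_s: 12.3
tool_pos: [0.6031, 0.0661, 0.0556]
eef_rot: [0.726, 0.682, 0.063, 0.061]
force: [0.8, 2.1, 0.8]
finger_gap: 0.0882
```

```bash
python3 snap.py 11; python3 -c "
from plan import *
rep('A',[.165,.10,-.009])"
```

```text
t 12.45 TCP easel mm [163.7 138.3  -8.5] F easel [ 0.3  0.2 -0.7] gap 0.0877 q6 0.16
shift cur axes [-38.3   1.5   0.6] shift tgt axes [-38.3   1.3   0.5] rot [ 0.0003  0.0024 -0.0054] world tgt [0.602 0.027 0.055]
```

View pics/s11.png

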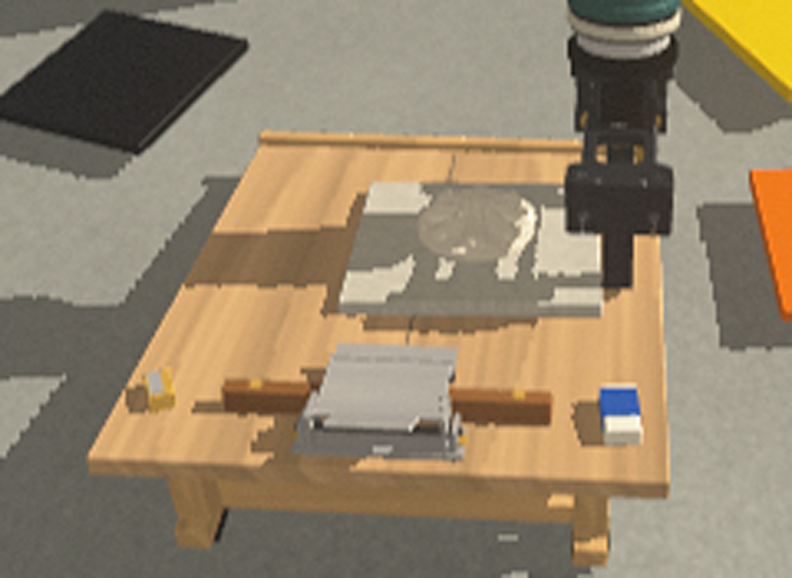

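View pics/w11.png

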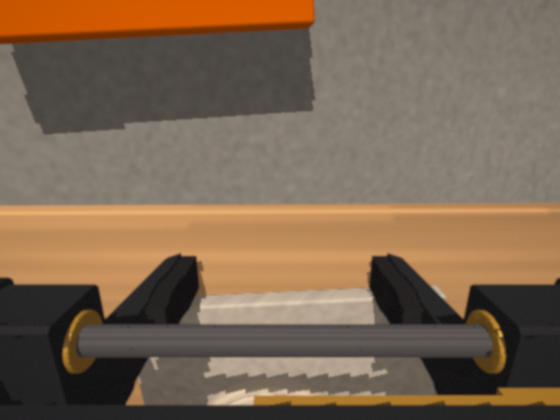

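Now it is pushing: the upper finger (617,285 in the scene crop) bears on the left edge, which has moved from column 609 to about 602. I'll carry on.

Request:
drive_tool(steps=[[[-5,0,0],[0,0,0],-1],[[-5,0,0],[0,0,0],-1],[[-5,0,0],[0,0,0],-1],[[-5,0,0],[0,0,0],-1],[[-5,0,0],[0,0,0],-1],[[-4,0,0],[0,0,0],-1],[[0,0,0],[0,0,0],-1]])

```text
time_s: 13.32
tool_pos: [0.6011, 0.0367, 0.0553]
eef_rot: [0.726, 0.682, 0.063, 0.061]
force: [-0.1, 1.6, 1.8]
finger_gap: 0.0882
```

```bash
python3 snap.py 12; python3 -c "
from plan import *
rep('A',[.165,.10,-.009])"
```

```text
t 13.475 TCP easel mm [163.6 109.3  -8.5] F easel [0.4 1.1 0.2] gap 0.088 q6 0.09
shift cur axes [-9.3  1.5  0.5] shift tgt axes [-9.3  1.4  0.5] rot [ 0.0005  0.0029 -0.0044] world tgt [0.602 0.027 0.055]
```

View pics/s12.png

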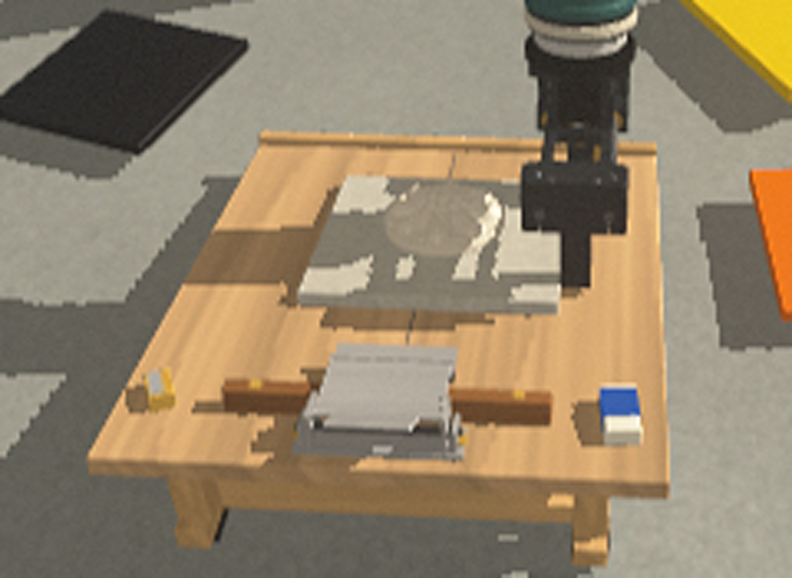

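View pics/t12.png

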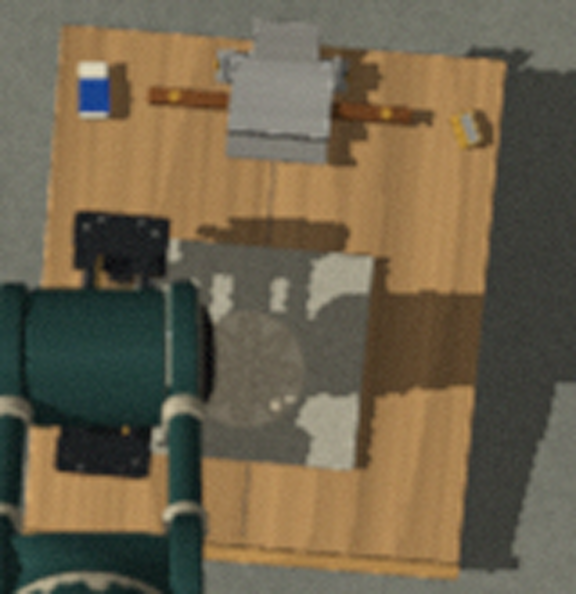

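```bash
cat > fb.py <<'E'
from plan import *
def fb(top,scene,g=(.16,0,0)):
    """top/scene: dict corner->crop px (t crop 3.6 / s crop 3.3); corners UL UR LR LL top face"""
    B=dict(UL=(.0825,.09),UR=(.0825,-.09),LR=(-.0825,-.09),LL=(-.0825,.09))
    def res(p):
        c,n=np.cos(p[2]),np.sin(p[2]);out=[]
        for D,K,P,s,off in((top,KT,PT,3.6,[235,90]),(scene,KS,PS,3.3,[110,170])):
            for k,u in D.items():
                a,b=B[k];X=o+Rm@np.array([p[0]+c*a-n*b,p[1]+n*a+c*b,.012])
                out.append(proj(K,P,X[None])[0]-(np.array(u)/s+off-.5+.5/s))
        return np.ravel(out)
    r=least_squares(res,g,loss='soft_l1');print('board x,y mm, yaw',(r.x[:2]*1e3).round(1),r.x[2].round(4));print(res(r.x).round(1))
E
python3 -c "
from fb import *
fb(dict(UR=(375,257),LR=(356,468)),dict(UR=(300,297),UL=(557,304),LR=(347,177)))"
```

```text
board x,y mm, yaw [162.1   9.4] -0.0004
[-0.8 -0.3 -1.   0.6 -1.3 -0.2  0.2  0.  -0.8  0.3]
```

The board is now square (yaw about 0) and about 9 mm left of the line. I'll push 8 mm more, then back off and raise.

Request:
drive_tool(steps=[[[-4,0,0],[0,0,0],-1],[[-4,0,0],[0,0,0],-1],[[0,0,0],[0,0,0],-1],[[5,0,0],[0,0,0],-1],[[15,0,0],[0,0,0],-1],[[0,0,-40],[0,0,0],-1],[[0,0,-60],[0,0,0],-1]])

```text
time_s: 14.35
tool_pos: [0.5823, 0.0502, 0.1521]
eef_rot: [0.726, 0.683, 0.061, 0.059]
force: [1.4, 0.5, -0.1]
finger_gap: 0.0884
```

```bash
python3 -c "
from plan import *
rep('B',[.03,.0,.09])"
```

```text
t 14.35 TCP easel mm [161.1 122.6  90.2] F easel [ 1.3  0.5 -0.3] gap 0.0884 q6 0.12
shift cur axes [-123.1 -130.7    1.2] shift tgt axes [-131.1  122.6    0.2] rot [-0.0018  0.0064  1.567 ] world tgt [ 0.447 -0.065  0.128]
```

Request:
drive_tool(steps=[[[0,-37,0],[0,0,0],-1],[[0,-37,0],[0,0,0],-1],[[0,-37,0],[0,0,0],-1],[[-41,0,0],[0,0,0],-1],[[-41,0,0],[0,0,0],-1],[[-41,0,0],[0,0,0],-1],[[0,0,0],[0,0,0.174],-1],[[0,0,0],[0,0,0.174],-1],[[0,0,0],[0,0,0.174],-1],[[0,0,0],[0,0,0.174],-1]])

```text
time_s: 15.6
tool_pos: [0.4679, -0.066, 0.1335]
eef_rot: [0.916, 0.391, 0.08, 0.035]
force: [0.4, -0.3, -0.4]
finger_gap: 0.0881
```

Request:
drive_tool(steps=[[[0,0,0],[0,0,0.174],-1],[[0,0,0],[0,0,0.174],-1],[[0,0,0],[0,0,0.174],-1],[[0,0,0],[0,0,0.174],-1],[[0,0,0],[0,0,0.175],-1],[[0,0,0],[0,0,0],-1]])

```text
time_s: 16.35
tool_pos: [0.4679, -0.066, 0.1335]
eef_rot: [0.996, -0.028, 0.087, -0.001]
force: [-0.3, 0.7, -0.6]
finger_gap: 0.0879
```

```bash
python3 snap.py 13; python3 -c "
from plan import *
rep('B',[.05,.0,-.008])"
```

```text
t 16.5 TCP easel mm [52.  -0.2 91.8] F easel [ 0.4  0.3 -0.1] gap 0.0881 q6 1.38
shift cur axes [-2.1 -0.4 99.8] shift tgt axes [-2.  -0.2 99.8] rot [ 0.0022 -0.0004  0.0021] world tgt [ 0.483 -0.066  0.035]
```

View pics/s13.png

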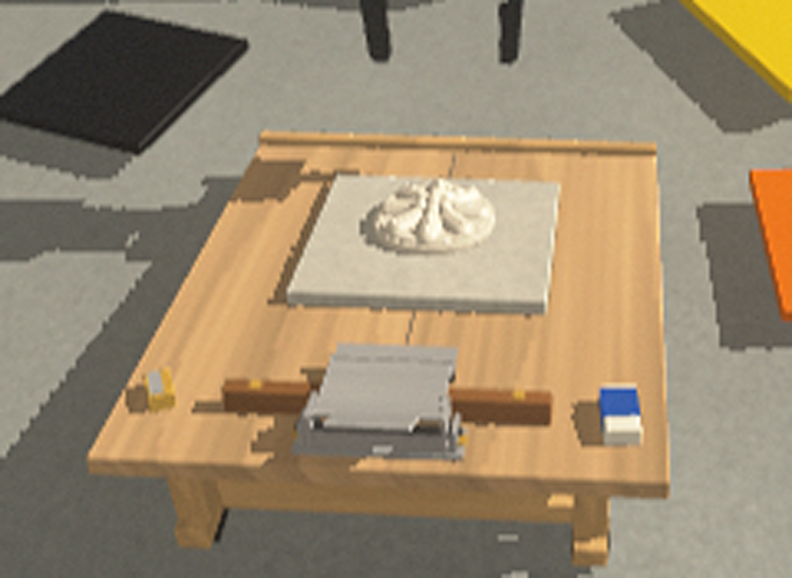

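View pics/w13.png

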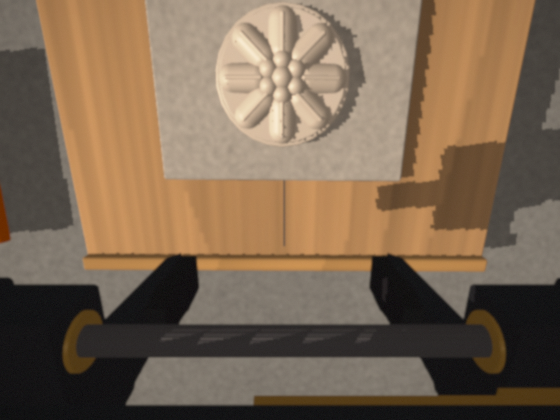

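View pics/t13.png

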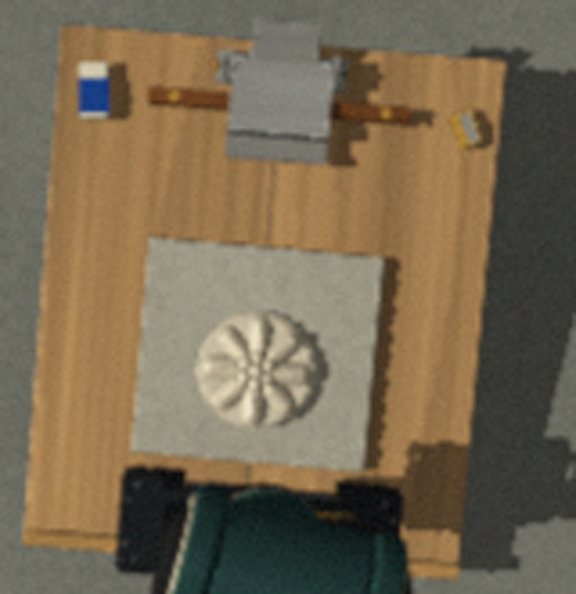

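```bash
python3 -c "
from fb import *
fb(dict(UL=(149,238),UR=(385,256),LR=(366,469),LL=(131,450)),dict(UR=(288,293),UL=(545,301),LR=(335,173),LL=(559,184)))
from bp import bp
bp(13,[(165,178),(401,178)],.012);bp(13,[(285,185),(285,245)],0)"
```

```text
board x,y mm, yaw [161.9   1.1] -0.0023
[-0.2 -0.1 -0.5  0.4 -0.8  0.7 -0.1  0.7 -1.3  0.9  0.1  0.8 -0.2  1.4
 -0.3 -0.3]
(165, 178) [81.  90.3 12. ]
(401, 178) [ 81.4 -89.8  12. ]
(285, 185) [73.  -1.3  0. ]
(285, 245) [20.4 -1.5  0. ]
```

The board is square and centred: y is about 1 mm, yaw about -0.002, lower edge at x ≈ 80 mm. I'll lower the open fingers into the space between the lip and the lower edge.

Request:
drive_tool(steps=[[[-1,0,30],[0,0,0],-1],[[-1,0,30],[0,0,0],-1],[[0,0,20],[0,0,0],-1],[[0,0,10],[0,0,0],-1],[[0,0,6],[0,0,0],-1],[[0,0,0],[0,0,0],-1]])

```text
time_s: 17.25
tool_pos: [0.4827, -0.0665, 0.0388]
eef_rot: [0.996, -0.029, 0.087, -0.001]
force: [0.1, -0.1, 0.3]
finger_gap: 0.0884
```

```bash
python3 snap.py 14; python3 -c "
from plan import *
rep('B',[.05,.0,-.008])"
```

```text
t 17.4 TCP easel mm [50.8 -0.8 -3.5] F easel [-0.9 -0.7 -0. ] gap 0.0879 q6 1.38
shift cur axes [-0.8 -0.8  4.5] shift tgt axes [-0.8 -0.8  4.5] rot [ 0.0024 -0.0018 -0.0008] world tgt [ 0.483 -0.066  0.035]
```

View pics/w14.png

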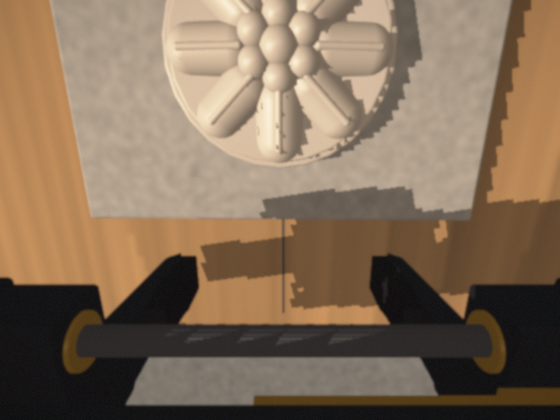

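View pics/s14.png

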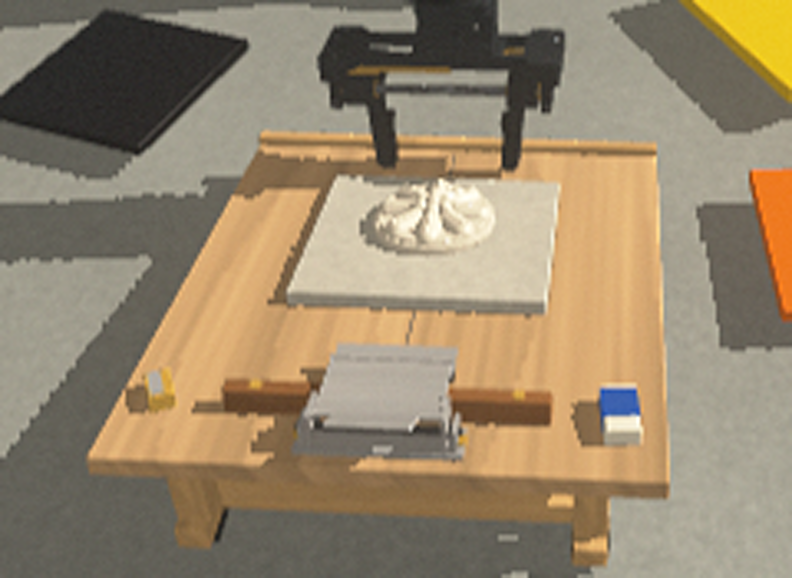

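Request:
drive_tool(steps=[[[0,0,3],[0,0,0],-1],[[0,0,1.5],[0,0,0],-1],[[6,0,0],[0,0,0],-1],[[6,0,0],[0,0,0],-1],[[6,0,0],[0,0,0],-1],[[6,0,0],[0,0,0],-1],[[6,0,0],[0,0,0],-1],[[6,0,0],[0,0,0],-1],[[6,0,0],[0,0,0],-1],[[0,0,0],[0,0,0],-1]])

```text
time_s: 18.65
tool_pos: [0.5234, -0.0687, 0.0406]
eef_rot: [0.996, -0.029, 0.086, -0.002]
force: [-2.6, 0.9, 0.0]
finger_gap: 0.0882
```

```bash
python3 snap.py 15; python3 -c "
from plan import *
rep('B',[.14,.0,-.008])"
```

```text
t 18.8 TCP easel mm [90.8 -0.6 -9.4] F easel [-1.7  0.5 -1.9] gap 0.0878 q6 1.39
shift cur axes [49.2 -0.6 -1.5] shift tgt axes [49.2 -0.6 -1.4] rot [ 0.0018  0.0018 -0.0009] world tgt [ 0.572 -0.071  0.051]
```

View pics/s15.png

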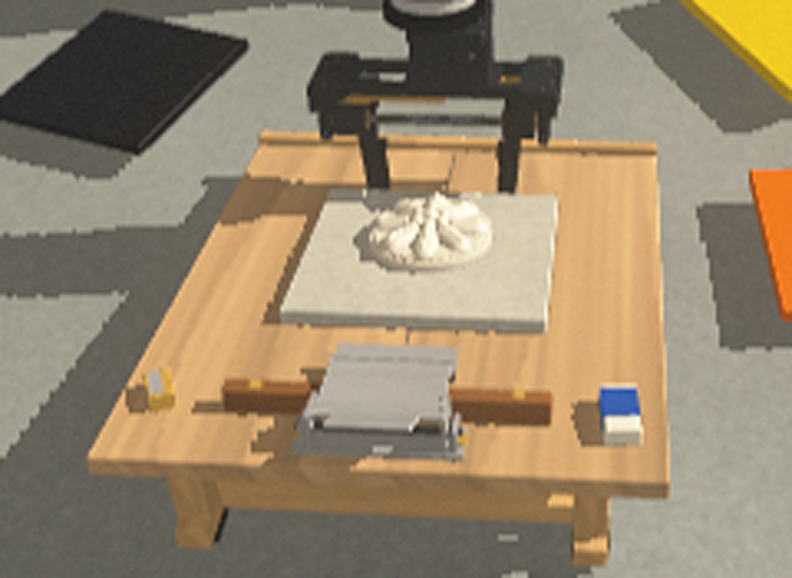

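View pics/w15.png

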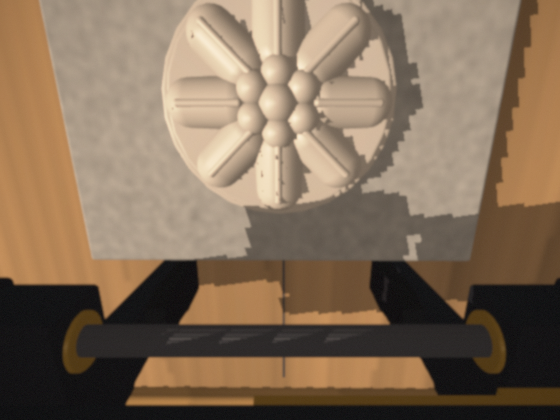

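The board moves squarely up with both fingers on its lower edge (wrist row 259) and about 2 N of resistance.

Request:
drive_tool(steps=[[[6,0,-0.5],[0,0,0],-1],[[6,0,0],[0,0,0],-1],[[6,0,0],[0,0,0],-1],[[6,0,0],[0,0,0],-1],[[6,0,0],[0,0,0],-1],[[6,0,0],[0,0,0],-1],[[4,0,0],[0,0,0],-1],[[0,0,0],[0,0,0],-1]])

```text
time_s: 19.8
tool_pos: [0.565, -0.0714, 0.0494]
eef_rot: [0.996, -0.029, 0.088, -0.001]
force: [-1.0, 0.3, -0.9]
finger_gap: 0.0882
```

```bash
python3 snap.py 16; python3 -c "
from plan import *
rep('B',[.17,.0,-.009])
from bp import bp
bp(15,[(95,259),(468,259)],.012)"
```

```text
t 19.95 TCP easel mm [133.2  -0.9  -7.7] F easel [-0.6  0.7  0.9] gap 0.0881 q6 1.41
shift cur axes [36.8 -0.9  1.4] shift tgt axes [36.8 -0.9  1.3] rot [ 0.0024 -0.0026 -0.001 ] world tgt [ 0.601 -0.073  0.055]
(95, 259) [101.8  89.6  12. ]
(468, 259) [101.7 -89.   12. ]
```

View pics/s16.png

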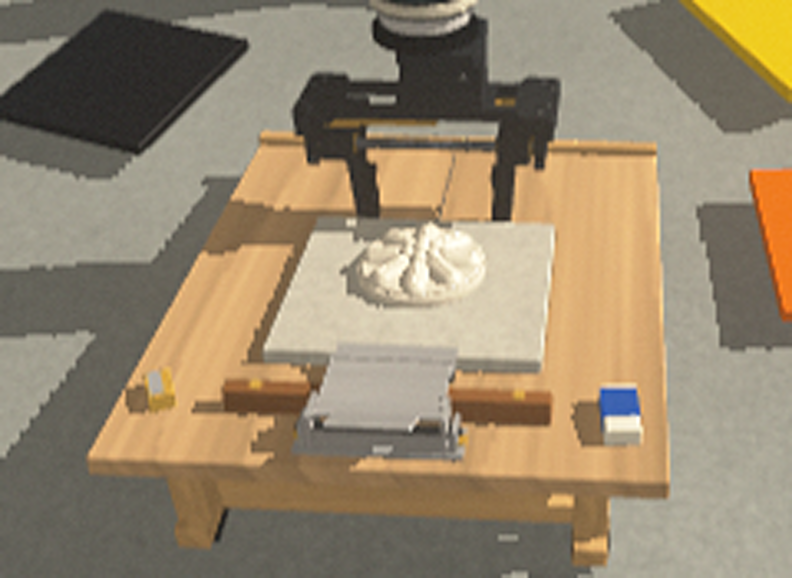

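View pics/t16.png

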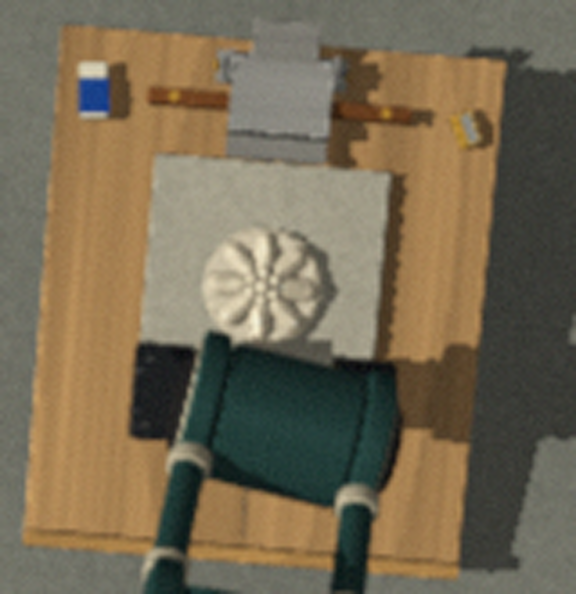

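View pics/w16.png

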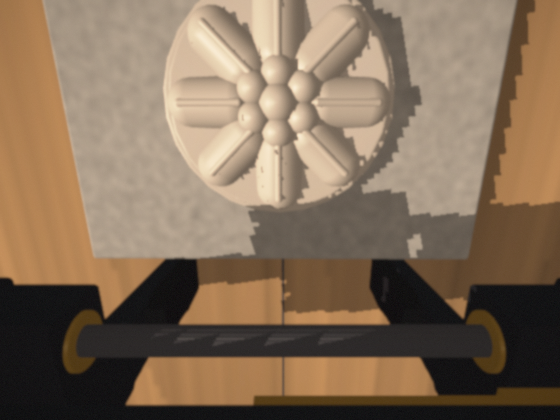

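The upper edge is at the clip mouth, square and centred. The lower edge sits 11 mm ahead of the TCP, so home should be at TCP x ≈ 169. I'll push in slower.

Request:
drive_tool(steps=[[[4,0,0],[0,0,0],-1],[[4,0,0],[0,0,0],-1],[[4,0,0],[0,0,0],-1],[[3,0,0],[0,0,0],-1]])

```text
time_s: 20.45
tool_pos: [0.5764, -0.0719, 0.0511]
eef_rot: [0.996, -0.029, 0.085, -0.002]
force: [-9.0, 0.3, 5.4]
finger_gap: 0.0882
```

Request:
drive_tool(steps=[[[3,0,0.5],[0,0,0],-1],[[2,0,0],[0,0,0],-1]])

```text
time_s: 20.7
tool_pos: [0.5813, -0.0721, 0.0514]
eef_rot: [0.996, -0.029, 0.085, -0.002]
force: [-8.9, 0.8, 4.6]
finger_gap: 0.0883
```

Request:
drive_tool(steps=[[[2,0,0],[0,0,0],-1],[[2,0,0],[0,0,0],-1]])

```text
time_s: 20.95
tool_pos: [0.5819, -0.0721, 0.051]
eef_rot: [0.996, -0.029, 0.081, -0.002]
force: [-19.8, -0.0, 11.1]
finger_gap: 0.0875
```

```bash
python3 snap.py 17; python3 -c "
from plan import *
rep('B',[.169,.0,-.008])"
```

```text
t 21.1 TCP easel mm [150.2  -0.6  -9.3] F easel [-15.   -0.2  13.4] gap 0.0878 q6 1.42
shift cur axes [18.8 -0.6 -1.5] shift tgt axes [18.8 -0.6 -1.3] rot [ 0.0013  0.011  -0.0007] world tgt [ 0.6   -0.073  0.056]
```

View pics/s17.png

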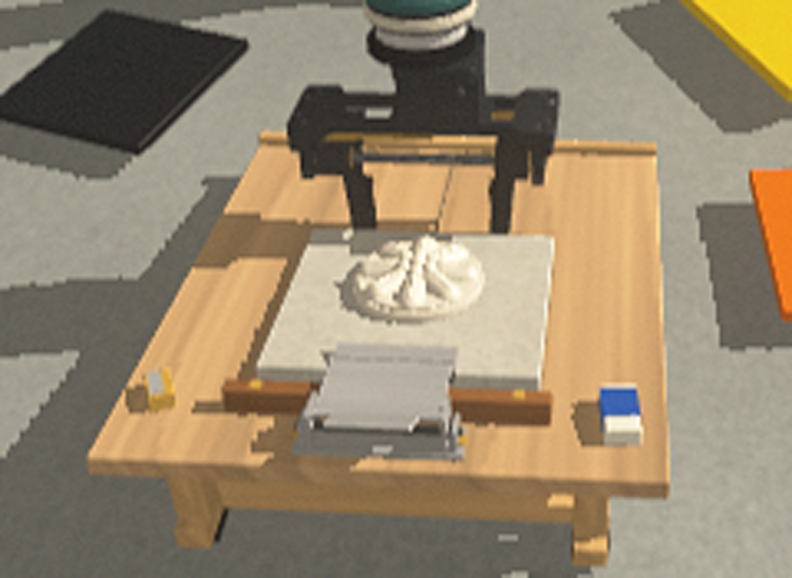

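View pics/w17.png

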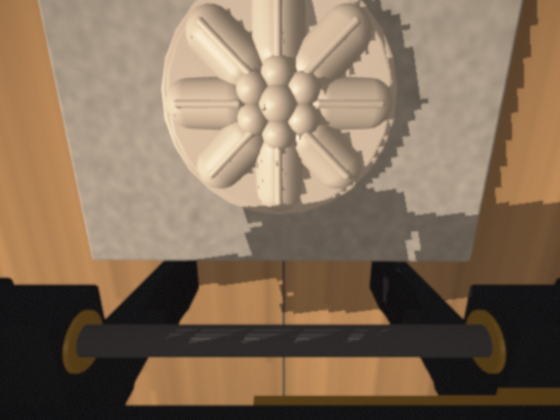

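The board is at the nip. The reaction is 15 N along the slope plus 13 N off the face, so the tips are probably rubbing the wood. I'll raise the tool 2.5 mm and re-read.

Request:
drive_tool(steps=[[[0,0,-2.5],[0,0,0],-1],[[0,0,0],[0,0,0],-1]])

```text
time_s: 21.35
tool_pos: [0.5831, -0.0721, 0.0528]
eef_rot: [0.996, -0.029, 0.083, -0.002]
force: [-7.4, -0.1, -3.2]
finger_gap: 0.0883
```

```bash
python3 -c "
from plan import *
rep('B',[.169,.0,-.008])
import time
"
```

```text
t 21.35 TCP easel mm [151.7  -0.5  -7.7] F easel [-7.8 -0.6 -1.9] gap 0.0883 q6 1.42
shift cur axes [17.3 -0.5  0.2] shift tgt axes [17.3 -0.5  0.3] rot [ 0.0014  0.0074 -0.001 ] world tgt [ 0.6   -0.073  0.056]
```

Request:
drive_tool(steps=[[[2,0,-0.5],[0,0,0],-1],[[0,0,0],[0,0,0],-1]])

```text
time_s: 21.6
tool_pos: [0.5848, -0.0722, 0.0533]
eef_rot: [0.996, -0.029, 0.083, -0.002]
force: [-6.6, 1.1, -3.9]
finger_gap: 0.0883
```

Request:
drive_tool(steps=[[[2,0,0],[0,0,0],-1],[[0,0,0],[0,0,0],-1]])

```text
time_s: 21.85
tool_pos: [0.5865, -0.0722, 0.0534]
eef_rot: [0.996, -0.029, 0.083, -0.002]
force: [-6.1, 0.3, -4.5]
finger_gap: 0.0883
```

```bash
python3 -c "
from plan import *
rep('B',[.169,.0,-.008])
"
```

```text
t 21.85 TCP easel mm [155.1  -0.4  -7.7] F easel [-6.8 -0.1 -3.3] gap 0.0883 q6 1.42
shift cur axes [13.9 -0.4  0.1] shift tgt axes [13.9 -0.4  0.3] rot [ 0.0012  0.0087 -0.001 ] world tgt [ 0.6   -0.073  0.056]
```

Request:
drive_tool(steps=[[[2,0,0],[0,0,0],-1],[[2,0,0],[0,0,0],-1],[[2,0,0],[0,0,0],-1],[[0,0,0],[0,0,0],-1]])

```text
time_s: 22.35
tool_pos: [0.5935, -0.0727, 0.055]
eef_rot: [0.996, -0.029, 0.084, -0.002]
force: [-6.0, 0.8, -3.3]
finger_gap: 0.0884
```

Request:
drive_tool(steps=[[[1.5,0,0],[0,0,0],-1],[[0,0,0],[0,0,0],-1]])

```text
time_s: 22.6
tool_pos: [0.5948, -0.0728, 0.0552]
eef_rot: [0.996, -0.029, 0.084, -0.002]
force: [-5.6, 1.2, -2.4]
finger_gap: 0.0883
```

```bash
python3 snap.py 18; python3 -c "
from plan import *
rep('B',[.169,.0,-.008])
"
```

```text
t 22.75 TCP easel mm [163.7  -0.5  -7.4] F easel [-6.2  0.2 -1.3] gap 0.0886 q6 1.42
shift cur axes [ 5.3 -0.5  0.6] shift tgt axes [ 5.3 -0.5  0.6] rot [ 0.0014  0.0067 -0.0009] world tgt [ 0.6   -0.073  0.056]
```

View pics/s18.png

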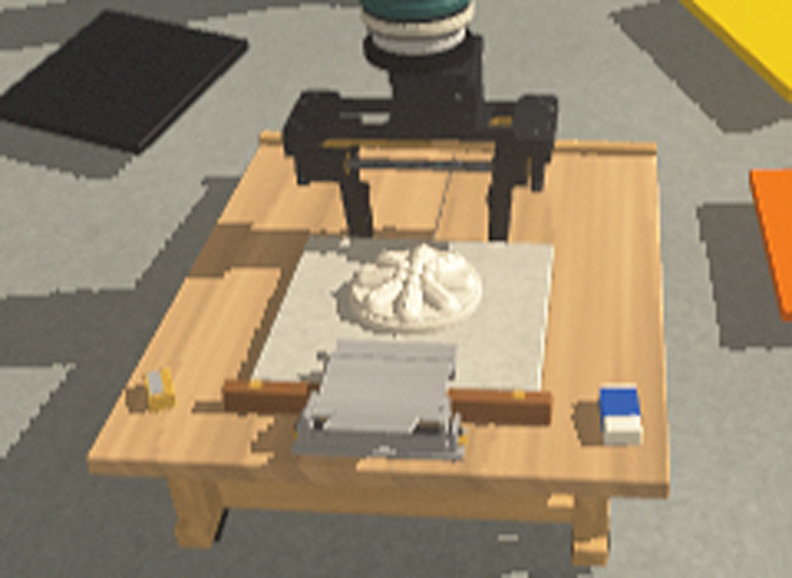

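View pics/w18.png

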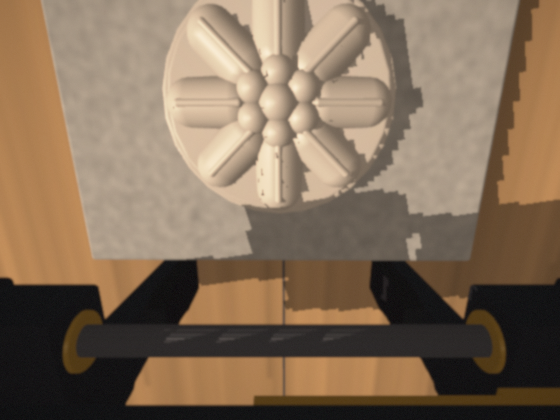

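The board is under the nip and the clip has lifted slightly. Now 1 mm steps with a force reading after each.

Request:
drive_tool(steps=[[[1,0,0],[0,0,0],-1],[[1,0,0],[0,0,0],-1],[[0,0,0],[0,0,0],-1]])

```text
time_s: 23.12
tool_pos: [0.5968, -0.0729, 0.0555]
eef_rot: [0.996, -0.029, 0.084, -0.002]
force: [-5.7, 0.2, -2.9]
finger_gap: 0.0881
```

Request:
drive_tool(steps=[[[1,0,0],[0,0,0],-1],[[0,0,0],[0,0,0],-1]])

```text
time_s: 23.38
tool_pos: [0.5977, -0.0729, 0.0557]
eef_rot: [0.996, -0.029, 0.084, -0.002]
force: [-6.0, -0.1, -3.8]
finger_gap: 0.0882
```

Request:
drive_tool(steps=[[[0.7,0,0],[0,0,0],-1],[[0,0,0],[0,0,0],-1]])

```text
time_s: 23.62
tool_pos: [0.5984, -0.073, 0.0558]
eef_rot: [0.996, -0.029, 0.084, -0.002]
force: [-6.0, 0.1, -3.1]
finger_gap: 0.0877
```

Request:
drive_tool(steps=[[[0.7,0,0],[0,0,0],-1],[[0,0,0],[0,0,0],-1]])

```text
time_s: 23.88
tool_pos: [0.599, -0.073, 0.0559]
eef_rot: [0.996, -0.029, 0.084, -0.002]
force: [-5.3, -0.8, -3.2]
finger_gap: 0.0878
```

Request:
drive_tool(steps=[[[0.7,0,0],[0,0,0],-1],[[0,0,0],[0,0,0],-1]])

```text
time_s: 24.12
tool_pos: [0.5998, -0.0731, 0.056]
eef_rot: [0.996, -0.029, 0.084, -0.002]
force: [-6.3, 0.4, -3.0]
finger_gap: 0.0882
```

Request:
drive_tool(steps=[[[0.6,0,0],[0,0,0],-1],[[0,0,0],[0,0,0],-1]])

```text
time_s: 24.38
tool_pos: [0.6003, -0.0731, 0.0561]
eef_rot: [0.996, -0.029, 0.084, -0.002]
force: [-4.5, 0.0, -3.1]
finger_gap: 0.0879
```

Still no stop, with sliding force steady at about 6 N. I'll continue.

Request:
drive_tool(steps=[[[0.7,0,0],[0,0,0],-1],[[0,0,0],[0,0,0],-1]])

```text
time_s: 24.62
tool_pos: [0.6008, -0.0731, 0.0561]
eef_rot: [0.996, -0.029, 0.083, -0.002]
force: [-5.3, 0.2, -2.9]
finger_gap: 0.088
```

Request:
drive_tool(steps=[[[0.7,0,0],[0,0,0],-1],[[0,0,0],[0,0,0],-1]])

```text
time_s: 24.88
tool_pos: [0.6009, -0.0731, 0.0559]
eef_rot: [0.996, -0.029, 0.083, -0.002]
force: [-6.9, 0.1, -3.5]
finger_gap: 0.088
```

```bash
python3 snap.py 19; python3 -c "
from plan import *
rep('B',[.169,.0,-.008])
"
python3 - <<'E'
import cv2
g=cv2.imread('pics/t19.png');cv2.imwrite('pics/t19c.png',cv2.resize(g[0:240,40:520],None,fx=1.6,fy=1.6,interpolation=cv2.INTER_CUBIC))
E
```

```text
t 25.025 TCP easel mm [169.7  -0.5  -7.8] F easel [-7.7 -0.1 -2.8] gap 0.0882 q6 1.42
shift cur axes [-0.7 -0.5  0.2] shift tgt axes [-0.7 -0.5  0.2] rot [ 0.0014  0.0087 -0.0009] world tgt [ 0.6   -0.073  0.056]
```

View pics/t19c.png

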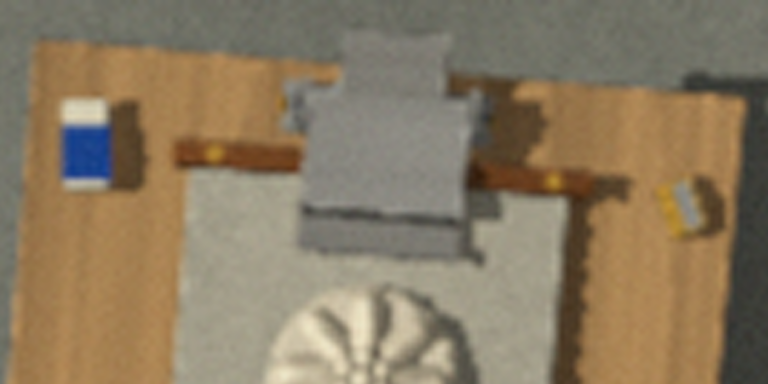

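The TCP has stopped advancing (169.7 mm against 169 predicted) while the force rises, and the upper edge looks flush with the stop. I'll press a little further, to about 12 N total, which is about 6 N above the sliding force.

Request:
drive_tool(steps=[[[0.7,0,0],[0,0,0],-1],[[0,0,0],[0,0,0],-1]])

```text
time_s: 25.28
tool_pos: [0.6009, -0.0732, 0.0556]
eef_rot: [0.996, -0.029, 0.082, -0.002]
force: [-7.7, -0.5, -3.0]
finger_gap: 0.0878
```

Request:
drive_tool(steps=[[[0.7,0,0],[0,0,0],-1],[[0,0,0],[0,0,0],-1]])

```text
time_s: 25.52
tool_pos: [0.601, -0.0732, 0.0553]
eef_rot: [0.996, -0.029, 0.081, -0.002]
force: [-8.3, 0.1, -4.8]
finger_gap: 0.0881
```

Request:
drive_tool(steps=[[[0.5,0,0],[0,0,0],-1],[[0,0,0],[0,0,0],-1]])

```text
time_s: 25.78
tool_pos: [0.601, -0.0732, 0.0552]
eef_rot: [0.996, -0.029, 0.081, -0.002]
force: [-9.8, -1.3, -4.7]
finger_gap: 0.0883
```

```bash
python3 -c "
from plan import *
rep('B',[.169,.0,-.008])
"
```

```text
t 25.775 TCP easel mm [169.7  -0.6  -8.5] F easel [-10.4  -1.8  -2.9] gap 0.0883 q6 1.42
shift cur axes [-0.8 -0.6 -0.5] shift tgt axes [-0.7 -0.6 -0.5] rot [ 0.0013  0.0122 -0.0007] world tgt [ 0.6   -0.073  0.056]
```

Request:
drive_tool(steps=[[[0.7,0,0],[0,0,0],-1],[[0,0,0],[0,0,0],-1]])

```text
time_s: 26.02
tool_pos: [0.6011, -0.0732, 0.0549]
eef_rot: [0.996, -0.029, 0.08, -0.002]
force: [-10.3, -0.4, -4.3]
finger_gap: 0.088
```

Request:
drive_tool(steps=[[[0.5,0,0],[0,0,0],-1],[[0,0,0],[0,0,0],-1],[[0,0,0],[0,0,0],-1]])

```text
time_s: 26.4
tool_pos: [0.6011, -0.0733, 0.0547]
eef_rot: [0.996, -0.029, 0.08, -0.002]
force: [-11.4, -0.2, -3.9]
finger_gap: 0.0882
```

```bash
python3 -c "
from plan import *
rep('B',[.169,.0,-.008])
"
```

```text
t 26.4 TCP easel mm [169.7  -0.6  -8.9] F easel [-11.9  -0.9  -1.8] gap 0.0882 q6 1.42
shift cur axes [-0.8 -0.6 -0.9] shift tgt axes [-0.7 -0.6 -0.9] rot [ 0.0013  0.0144 -0.0006] world tgt [ 0.6   -0.073  0.056]
```

About 12 N of push is held with no further travel, so the stop carries about 6 N. I'll back off straight, then lift clear.

Request:
drive_tool(steps=[[[-2,0,0],[0,0,0],-1],[[-3,0,0],[0,0,0],-1],[[-5,0,-1],[0,0,0],-1],[[-15,0,-2],[0,0,0],-1],[[-20,0,-5],[0,0,0],-1],[[-20,0,-20],[0,0,0],-1],[[-30,0,-40],[0,0,0],-1],[[0,0,-50],[0,0,0],-1],[[0,0,0],[0,0,0],-1]])

```text
time_s: 27.52
tool_pos: [0.4976, -0.069, 0.1651]
eef_rot: [0.995, -0.029, 0.093, -0.0]
force: [0.8, -0.4, -0.3]
finger_gap: 0.0884
```

```bash
python3 snap.py 20
python3 - <<'E'
from plan import *
rep('B',[.169,.0,-.008])
E
```

```text
t 27.675 TCP easel mm [ 82.5  -0.4 112.4] F easel [ 0.3 -0.1 -0.3] gap 0.0881 q6 1.4
shift cur axes [ 86.3  -0.8 120.5] shift tgt axes [ 86.5  -0.4 120.4] rot [ 0.0022 -0.0013 -0.0011] world tgt [ 0.6   -0.073  0.056]
```

View pics/t20.png

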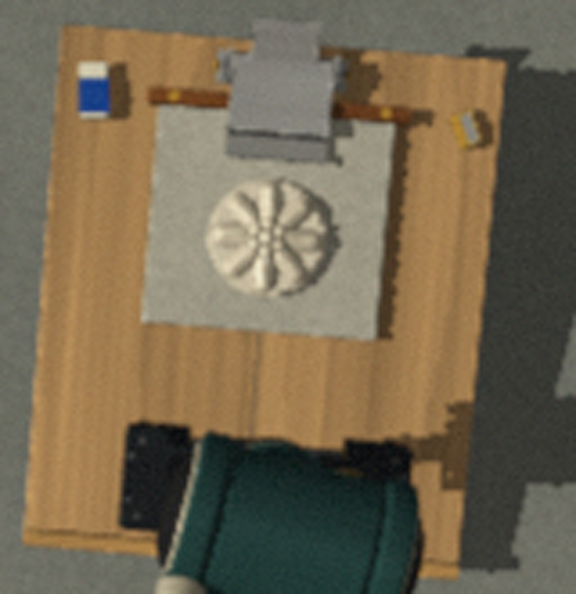

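View pics/s20.png

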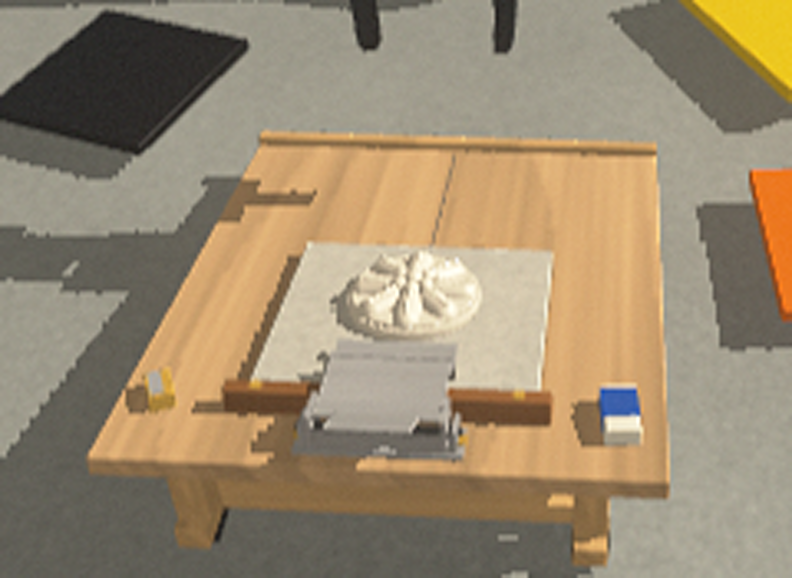

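View pics/w20.png

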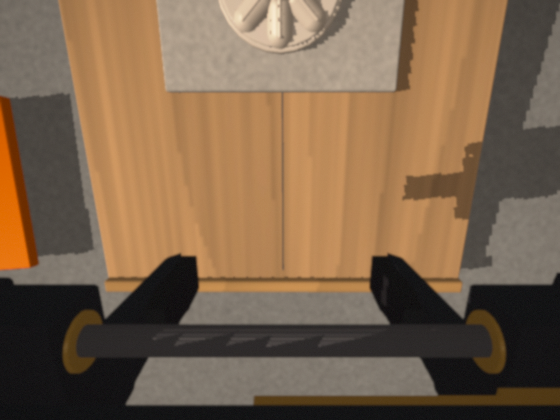

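Run:
```python
from fb import *
fb(dict(LR=(379,340),LL=(143,322)),dict(LL=(553,249),LR=(307,240)),g=(.26,0,0))
from bp import bp
bp(20,[(167,91),(396,91)],.012);bp(20,[(282,100),(282,260)],0)
import cv2
a=cv2.imread('pics/t19.png')[90:200,140:400];b=cv2.imread('pics/t20.png')[90:200,140:400]
cv2.imwrite('pics/c20.png',cv2.resize(np.vstack([a,b]),None,fx=2.6,fy=2.6))
```

```text
board x,y mm, yaw [261.6   1. ] 0.0001
[-1.1  0.7 -0.5  0.4 -0.7  0.7 -0.5  1.4]
(167, 91) [180.9  89.7  12. ]
(396, 91) [180.9 -89.6  12. ]
(282, 100) [174.7  -0.2   0. ]
(282, 260) [29.9  0.1  0. ]
```

View pics/c20.png

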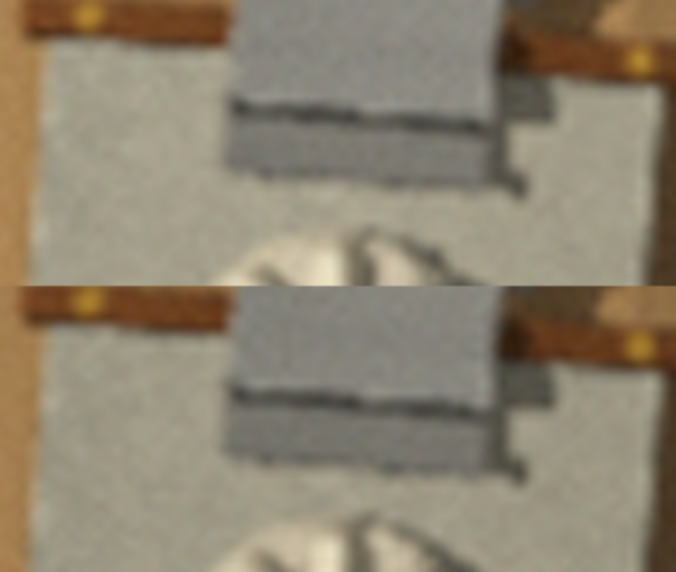

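The upper edge is still flush with the stop after release. Centre is x ≈ 261.6 mm (home is 262.5), y ≈ 1 mm, yaw about 0, and the arm is clear. I'm handing in.

```bash
python3 -c "
from rig import order
print(order.hand_in())"
```

```text
the job is handed in; nothing more can be done
None
```

I set the rosette's backing board up against the stop, held by the clip, and handed the job in; no verdict was reported. I pushed it square and onto the centre line from its left edge. Then I pushed it up from its lower edge with both open fingertips, under the clip to the stop.

- **Pressing home:** about 12 N of push with no further travel. Sliding took about 6 N, so I estimate 6 N on the stop; I could not measure that directly. I then backed straight off and lifted clear.
- **Last checks:** the upper edge looks flush with the stop. The camera fit puts the board about 1 mm short of fully home (limit 2 mm), 1 mm off the centre line and turned less than 0.001 rad. The fit is only good to 1–2 mm; the wrist view puts the lower edge at 180.9 mm, against 180 mm expected.
- **Other objects:** the eraser and sharpener look unmoved in the pictures. The arm did not go near the jar or the bust, but I did not picture them again at the end. The plaster was not touched as far as I could see.

**What disagreed:**
- The fingertips turned out to be about 13 mm behind the reported TCP, not 17 mm ahead of it. My first sideways pass therefore went over the board without touching it. I found the true height by touching the bare wood at about 4.5 N.
- At the clip's nip the tips also rubbed the face at about 13 N until I raised them 2.5 mm.

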